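# Fit a hose-barb elbow to the tilted port of a flow-chemistry rig

## Robot

A 6-joint arm with a two-finger parallel gripper is mounted at the origin on the work surface. World frame = base frame: x ahead of the robot, y to its left, z up, the work surface at z = 0. Lengths are in mm, angles in rad, forces in N, time in s.
With the tool pointing down it reaches from about 400 to 825 mm from the base axis. Payload 7 kg.
Tool frame: the origin (TCP) lies at the very end of the fingers, on their centre line; the grasp point (between the pads) lies 19 mm behind it; z points along the fingers, y is the direction in which the jaws open and shut (so a half turn about z gives the same grasp; the last joint's range is limited). The gripper opens to 85 mm and grips with 20 to 120 N. Pads are 22 mm wide; open, the fingers measure 114 mm over their backs; the gripper's body (76 mm by 85 mm) begins 54 mm behind the grasp point. The pads swing forward as they close: fully open they stand 13 mm farther back than shut.
Start: joints at [1.524, 0.359, 0.012, 0, -1.224, -0.288], TCP at [221.8, 637.495, 202.402] pointing down, gripper open.
Joint ranges: [-3.07, 3.07], [-1.43, 2.12], [-1.02, 1.25], [-3.03, 1.67], [-3.05, -0], [-3.03, 3.03]. Speed limits (rad/s): [2.39, 2.39, 3.01, 3.14, 3.14, 3.14].

## Interface

Orientations are given as a unit quaternion [x, y, z, w].
In Python, from workcell import manip gives the robot as it stands. The module is installed in compiled form; this text tells all that it offers.
- The arm moves only by the shell command python3 -m handwheel 'ROWS' [FORCE]. ROWS is JSON, a list of rows, each an object with "grip": the opening in per cent of the stroke, from 0 (shut) to 100 (fully open); "offset": the shift along the tool's x, y, z in m, a list of three; "rot": the turn, a rotation vector about the tool's x, y, z in rad, a list of three. A call has 1 to 12 rows; each row is the pose to reach, as a shift and turn from the pose commanded when the call began, along the tool's axes at that moment; what a row does not reach only later rows make up. A row lasts 1/8 s, in which the tool goes at most 62.5 mm and 10.7 degrees, less where a joint would pass 70% of its speed; a pose out of reach is approached as far as the arm can. A call with a gripper value outside its range is refused whole. The fingers move at their own pace and stop on an object; FORCE is the grip in N (left out, the last holds). Time passes only in rows, so rows that repeat a pose let the fingers close. It gives the time, the measured TCP pose, the force and the opening at its end, in the units of the state.
- manip.observe(): the state, without advancing time (a new reading comes with each control period).
- manip.grab_frame(name): name is "side" or "top"; returns a dict with "image" (400x640x3 uint8, red, green, blue), "z_map" (400x640 float32, mm along the optical axis (not along the pixel's ray), 0 where there is no reading), "fov_y" (degrees; the focal length in pixels is half the picture's height over the tangent of half this angle, whatever the lens; pixels are square), "cx", "cy" (the principal point, pixels), "R" (3x3) and "t" (3): a world point X has camera coordinates R X + t. Camera axes: x right, y down, z forward; pixel columns grow to the right and rows downward; lengths in mm; the calibration is good to about 2 mm. A picture is of the moment at which its call begins.
- manip.finish_job(): hands the job in, once; it reports no verdict.
Trained networks look in the newest picture that a camera, given by its name, has taken for a name from the list of things; names that differ only in an ending like _2 or _b are one class to them, and where a whole thing is asked for, a point or a joint stands for the part that bears it (a point fixed in the world has none). Each returns a list of dicts, best first, with "conf" (0 to 1); they miss things now and then, are a little off and sometimes report something else, mostly with a low value. They report only what shows in the picture. A call takes as long as a camera call. They do not tell look-alikes from the thing itself.
- manip.look_for(camera, name): "position" ([x, y, z] in mm, in world coordinates, good to about 4 mm: the middle of the surface that is visible of it).
- manip.masks_of(camera, name): "region" (400x640 bool, what is visible of it).
- manip.place_of(camera, name): "position" ([x, y, z] in mm, in world coordinates, good to about 4 mm: a listed point, or the origin of a listed thing).
The state is a dict: "time_s": time; "joint_pos": joint angles; "qd": joint speeds; "tau": joint torques, N m; "position": TCP position; "ee_rot": TCP orientation; "force": force on the tool from outside, world axes, zero at the start; "wrist_torque": the same for the moment, N m; "width": finger opening in mm.
Only numpy, scipy, OpenCV 4.12 (cv2) and the standard library are available. Lean on these libraries where they do the work, as an engineer would, in place of code of your own. Each camera call takes 0.05 s, during which the arm holds its last target.

## Task

Take the orange dust cap off the tilted port and stand it, knob up, in the green tray. Then take the brass elbow from its blue stand, set it in the port's slot with its barb on the side of the blue dot until its collar rests on the steel bush, screw it clockwise until it grows stiff, and stop with the barb over the red line; do not force it much past the line. Let go, and leave the bottle, jar and beaker where they are.

Things in the scene. Friction and masses are not known exactly. Their poses are not given: they have to be found in the camera images.
- seat: Fixed clamped port: grey housing 72 mm across between dark jaws, its axis leaning 25 degrees from vertical. Origin: centre of the mouth rim (56 mm across, 130 mm above the bench). z: out of the port along its axis; x slants up, away from the side it leans to; y level. The housing's shoulder and red line are 12 mm below the rim; only the bush rises above it. The red line is on the -y side.
- bush_top (a point): Centre of the top face of the steel threaded bush (47 mm across) in the mouth; z out along the port's axis; axes turn with the bush. Slot 33 mm long (x) by 17 mm wide (y), 32 mm deep, mouth bevelled 3 mm. A blue dot marks the slot's +x end. The face stands 4 mm above the rim at joint value 0 and sinks 2 mm per rad screwed in.
- bush (a joint): Bush angle, rad, growing clockwise as seen looking into the port. At 0 the blue dot points along seat +x, at 1.57 to the red line (seat -y). Starts at 0.15 to 0.55; steady friction of about 0.15 N m, stays where left; from about 1.25 on it stiffens (0.25 N m in all at the red line, 0.34 at 1.85). Past 1.85 it is over-tightened.
- red_line (a point): Point on the red line over which the barb must end: on the housing's shoulder, 50 mm from the port's axis towards seat -y, 11 mm below the rim.
- cap_mid (a point): Loose orange dust cap, 60 g, 62 mm high, over the port's mouth, resting on the bush and leaning with it. Skirt 68 mm across (60 inside), 12 mm deep, closed by a 4 mm top with a round knob 30 mm across, 46 mm tall. Point: on its axis, 40 mm above the skirt's edge, 22 mm below the knob's top. z: along the axis to the knob's top. It comes free after 15 mm along the port's axis.
- elbow_mid (a point): Loose brass elbow, 150 to 310 g, in the blue stand. Shank 30 (x) by 14 (y) mm, 28 long, stepping in to 28 by 12 from 18 mm and 25 by 9 from 22 mm down; collar 40 mm across, 6 thick; hub 30 by 30 mm up to 58 mm above the collar's underside; barb 18 mm thick from the hub to +x, axis 28 mm above the collar's underside. Point: on the shank's axis, 30 mm above the collar's underside. z: up the shank's axis; x: to the barb.
- elbow_tip (a point): Centre of the barb's end, 85 mm from the shank's axis on the elbow's +x side, 28 mm above the collar's underside.
- stand: Fixed blue block 100 (x) by 80 (y) by 50 mm high with a slot 33 by 17 mm, 34 mm deep, in which the elbow's shank stands, collar on the block's top, barb along the block's +x. Origin: centre of the underside.
- tray: Fixed green open tray 170 (x) by 150 (y) by 28 mm high, walls and floor 5 mm thick. Origin: centre of the underside.
- amber: Bystander: amber bottle with black cap, 68 mm across, 150 mm high. Origin: centre of the underside.
- jar: Bystander: clear jar with red lid, 64 mm across, 85 mm high. Origin: centre of the underside.
- beaker: Bystander: empty glass beaker, 66 mm across, 90 mm high. Origin: centre of the underside.
There are look-alikes about, which are no part of the job. Of the things that look like the stand, the smallest one is meant.

How it is judged:
By the outcome, as a careful person would: the job done as asked, in the order asked, and still so for the second after the job is handed in, with the robot touching nothing.
It also fails if it takes over 64 s, if anything falls off the work surface, if the arm or the gripper's body presses on something with over 40 N, if the wrist force passes 120 N, or if a joint passes its speed limit or range.

## Working session

There is one attempt and no reset: what is moved stays moved. The work goes in short steps, Python scripts to look and compute and a shell command to move; the robot and the scene stay as the last step left them, time stands still between calls to the robot, and variables do not carry over. Pictures are saved under pics/ and viewed, and the job is handed in when it is done.

```bash
mkdir -p pics; ls; cat > h.py <<'E'
import numpy as np, cv2
from workcell import manip
from scipy.spatial.transform import Rotation as Rn
def grab(n,fn=None):
    f=manip.grab_frame(n)
    if fn: cv2.imwrite('pics/'+fn,cv2.cvtColor(f['image'],cv2.COLOR_RGB2BGR))
    return f
def foc(f): return 200/np.tan(np.radians(f['fov_y'])/2)
def unproj(f,mask=None):
    z=f['z_map']; F=foc(f)
    v,u=np.nonzero((z>0) if mask is None else (mask&(z>0)))
    d=z[v,u]; P=np.stack([(u-f['cx'])/F*d,(v-f['cy'])/F*d,d],1)
    return (P-np.array(f['t']))@np.array(f['R']),u,v
def proj(f,X):
    c=np.array(f['R'])@np.array(X)+np.array(f['t']); F=foc(f)
    return c[0]/c[2]*F+f['cx'],c[1]/c[2]*F+f['cy']
E
python3 - <<'E'
from h import *
for n in ['side','top']:
    f=grab(n,n+'0.png'); print(n,f['fov_y'],f['cx'],f['cy'],'cam pos',-np.array(f['R']).T@np.array(f['t']), 'fwd',np.array(f['R'])[2])
    for o in ['seat','bush_top','cap_mid','elbow_mid','elbow_tip','stand','tray','red_line','amber','jar','beaker']:
        print(o,[(np.round(d['position']).tolist(),round(d['conf'],2)) for d in manip.place_of(n,o)])
s=manip.observe();print(s)
E
```

```text
pics
side 48.70363663485538 323.67552734559564 194.88851967632223 cam pos [ -86.6297755  -635.2571618   774.58076745] fwd [ 0.55697005  0.5833012  -0.59122252]
seat [([663.0, 9.0, 130.0], 0.91), ([502.0, 247.0, -4.0], 0.69)]
bush_top []
cap_mid [([649.0, 8.0, 162.0], 0.93)]
elbow_mid [([497.0, 247.0, -5.0], 0.73), ([501.0, 252.0, 79.0], 0.68), ([445.0, -248.0, -1.0], 0.28)]
elbow_tip [([582.0, 265.0, 76.0], 0.89), ([673.0, -46.0, 120.0], 0.41)]
stand [([498.0, 249.0, -5.0], 0.87), ([426.0, 75.0, -1.0], 0.79)]
tray [([444.0, -252.0, -4.0], 0.77), ([719.0, 196.0, -1.0], 0.68)]
red_line [([671.0, -44.0, 121.0], 0.55)]
amber [([719.0, 193.0, 2.0], 0.96)]
jar [([733.0, -218.0, -3.0], 0.88)]
beaker [([696.0, 332.0, -0.0], 0.66), ([731.0, -217.0, -2.0], 0.41)]
top 47.73157492638291 315.8752631957114 196.17177101232835 cam pos [ 286.08379833   17.14360311 1373.61958073] fwd [ 0.19294132 -0.01042854 -0.98115488]
seat [([666.0, 11.0, 132.0], 0.87)]
bush_top []
cap_mid [([644.0, 6.0, 159.0], 0.74), ([498.0, 250.0, -1.0], 0.25)]
elbow_mid [([500.0, 247.0, 80.0], 0.86)]
elbow_tip [([581.0, 262.0,
[... 263 characters left out ...]
[([698.0, 331.0, 1.0], 0.58)]
{'time_s': 1.2, 'joint_pos': array([ 1.52412163e+00,  3.58609835e-01,  1.18912719e-02, -3.51579689e-06,
       -1.22409014e+00, -2.88061350e-01]), 'qd': array([-0.00090811,  0.00076812,  0.00011693,  0.00181907,  0.00085336,
        0.00184037]), 'tau': array([ 3.10853711e-04, -5.82992256e+01,  2.93665677e+01,  6.94221228e+00,
       -7.68775772e-04, -6.92772090e-06]), 'position': array([221.78447241, 637.49885579, 202.39143899]), 'ee_rot': array([ 9.86026537e-01, -1.66588320e-01, -8.96497754e-07,  6.33982757e-06]), 'force': array([-0.14784586, -0.10523293, -0.19078798]), 'wrist_torque': array([ 0.00489901,  0.01309368, -0.02725019]), 'width': 85.18191878061995}
```

View pics/side0.png

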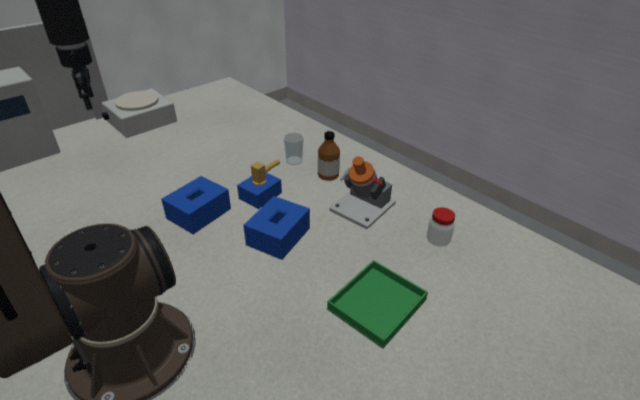

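View pics/top0.png

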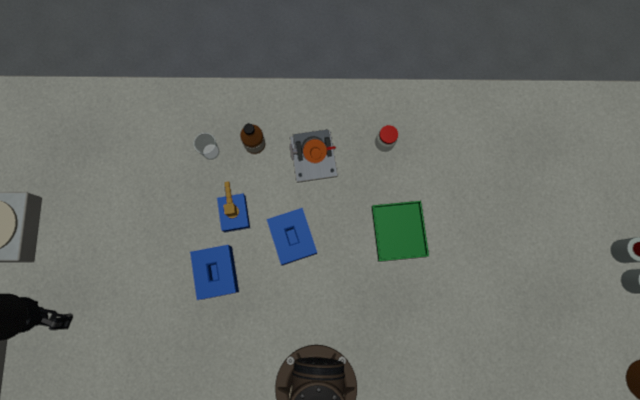

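```bash
cat >> h.py <<'E'
from scipy.optimize import least_squares
def sdbox(p,c,h):
    q=np.abs(p-np.array(c))-np.array(h); return np.linalg.norm(np.maximum(q,0),axis=1)+np.minimum(q.max(1),0)
def sdcyl(p,z0,z1,r,ax=2):
    o=[i for i in range(3) if i!=ax]
    q=np.stack([np.hypot(p[:,o[0]],p[:,o[1]])-r,np.abs(p[:,ax]-(z0+z1)/2)-(z1-z0)/2],1)
    return np.linalg.norm(np.maximum(q,0),axis=1)+np.minimum(q.max(1),0)
def sdcap(p): # origin cap_mid
    return np.minimum(sdcyl(p,-40,-24,34),sdcyl(p,-24,22,15))
def sdelb(p): # origin: axis at collar underside
    b=p-np.array([0,0,28.])
    return np.minimum.reduce([sdcyl(p,0,6,20),sdbox(p,(0,0,32),(15,15,26)),sdcyl(b,0,85,9,0)])
def hsv(f): return cv2.cvtColor(f['image'],cv2.COLOR_RGB2HSV)
E
python3 - <<'E'
from h import *
S=25*np.pi/180
for n in ['side','top']:
    f=grab(n); H=hsv(f)
    m=(H[...,0]<16)&(H[...,1]>170)&(H[...,2]>90)
    P,u,v=unproj(f,m); k=np.linalg.norm(P-[648,7,150],axis=1)<70; P=P[k]
    def T(x):
        R=Rn.from_euler('zy',[x[3],-S]).as_matrix(); return (P-x[:3])@R
    r=least_squares(lambda x:sdcap(T(x)),[646,7,160,0.05],loss='soft_l1',x_scale=[1,1,1,.05])
    print(n,'cap',len(P),r.x.round(3),np.abs(r.fun).mean(), 'seat est',(r.x[:3]-Rn.from_euler('zy',[r.x[3],-S]).as_matrix()[:,2]*31.3).round(1))
    m=(H[...,0]>14)&(H[...,0]<30)&(H[...,1]>110)
    P,u,v=unproj(f,m); k=(np.linalg.norm(P-[540,255,80],axis=1)<85)&(P[:,2]>52); P=P[k]
    def T2(x): return (P-x[:3])@Rn.from_euler('z',x[3]).as_matrix()
    r=least_squares(lambda x:sdelb(T2(x)),[500,249,50,0.2],loss='soft_l1',x_scale=[1,1,1,.05])
    print(n,'elb',len(P),r.x.round(3),np.abs(r.fun).mean())
    # tray: green
    m=(H[...,0]>50)&(H[...,0]<80)&(H[...,1]>110)
    P,u,v=unproj(f,m); P=P[(P[:,2]>20)&(P[:,2]<40)]; print(n,'tray rim',len(P),cv2.minAreaRect(P[:,:2].astype(np.float32)),P[:,2].mean())
    # blue stand top
    m=(H[...,0]>100)&(H[...,0]<125)&(H[...,1]>120)
    P,u,v=unproj(f,m); k=(np.hypot(P[:,0]-500,P[:,1]-249)<68)&(P[:,2]>44)&(P[:,2]<58); P=P[k]; print('stand',cv2.minAreaRect(P[:,:2].astype(np.float32)),np.median(P[:,2]))
    P,u,v=unproj(f); k=(abs(P[:,0]-450)<30)&(abs(P[:,1]+100)<30); print('bench z',np.median(P[k,2]))
    x0,y0=map(int,proj(f,[650,10,120])); c=f['image'][max(0,y0-60):y0+60,x0-80:x0+80]
    cv2.imwrite(f'pics/c_{n}.png',cv2.cvtColor(cv2.resize(c,None,fx=5,fy=5,interpolation=cv2.INTER_CUBIC),cv2.COLOR_RGB2BGR))
print(manip.observe()['time_s'])
E
```

```text
side cap 346 [651.771   6.605 159.342 -51.231] 1.9969985062717024 seat est [665.    6.6 131. ]
side elb 314 [5.00521e+02 2.51821e+02 5.15130e+01 1.89000e-01] 1.108047744130551
side tray rim 823 ((393.1247863769531, 324.4469909667969), (170.7124481201172, 1306.970703125), 5.4205546379089355) 26.216019908836532
stand ((498.5876159667969, 248.41717529296875), (101.96212005615234, 80.48335266113281), 10.763513565063477) 51.262942493346955
bench z 1.5021158205716607
top cap 425 [  649.188     6.702   157.375 -1258.78 ] 2.462644890427594 seat est [662.4   6.7 129. ]
top elb 250 [4.98415e+02 2.52336e+02 4.98260e+01 1.89000e-01] 1.6337095928110479
top tray rim 320 ((448.2644958496094, -248.9123077392578), (167.35433959960938, 150.09420776367188), 5.821785926818848) 26.72158403240163
stand ((497.92120361328125, 250.5086669921875), (100.12590026855469, 78.11690521240234), 9.78011417388916) 49.8370791119937
bench z -0.47298019884572173
1.3
```

```bash
python3 - <<'E'
from h import *
S=25*np.pi/180
for n in ['side','top']:
    f=grab(n); H=hsv(f)
    m=(H[...,0]<16)&(H[...,1]>170)&(H[...,2]>90)
    m=cv2.erode(m.astype(np.uint8),np.ones((2,2)))>0
    P,u,v=unproj(f,m); k=np.linalg.norm(P-[648,7,150],axis=1)<60; P=P[k]
    for free in (0,1):
        def T(x):
            R=Rn.from_euler('ZY',[x[3],-(x[4] if free else S)]).as_matrix(); return (P-x[:3])@R
        r=least_squares(lambda x:sdcap(T(x)),[646,7,160,0.05,S],loss='soft_l1',x_scale=[1,1,1,.05,.05])
        print(n,'cap',len(P),r.x.round(3),np.abs(r.fun).mean(), 'seat est',(r.x[:3]-Rn.from_euler('ZY',[r.x[3],-S]).as_matrix()[:,2]*31.3).round(1))
E
```

```text
side cap 253 [6.51035e+02 7.77700e+00 1.59432e+02 9.50000e-02 4.36000e-01] 1.4221965580065896 seat est [664.2   9.  131.1]
side cap 253 [6.51273e+02 7.82700e+00 1.59466e+02 9.00000e-02 4.28000e-01] 1.425948632380746 seat est [664.4   9.  131.1]
top cap 364 [6.50568e+02 5.96100e+00 1.58249e+02 1.62000e-01 4.36000e-01] 1.9978747882184626 seat est [663.6   8.1 129.9]
top cap 364 [6.49949e+02 6.40400e+00 1.57913e+02 1.53000e-01 4.57000e-01] 1.9803807017729653 seat est [663.    8.4 129.5]
```

View pics/c_side.png

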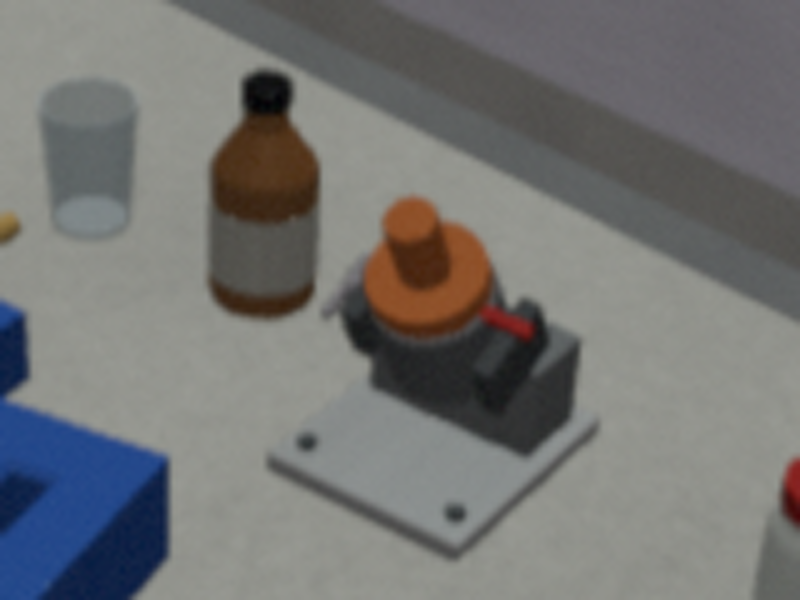

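View pics/c_top.png

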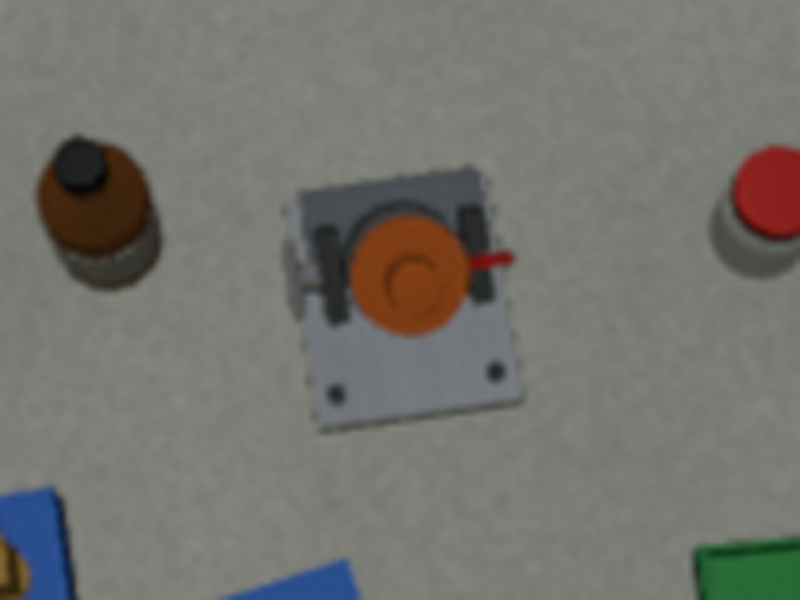

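```bash
python3 - <<'E'
from h import *
def onplane(f,u,v,z):
    R=np.array(f['R']);C=-R.T@np.array(f['t']);F=foc(f)
    d=R.T@np.array([(u-f['cx'])/F,(v-f['cy'])/F,1]); return (C+d*(z-C[2])/d[2])[:2]
L=dict(top=[(302,190),(482,168),(522,401),(320,430)],side=[(270,460),(455,555),(598,420)])
for n in L:
    f=grab(n); x0,y0=map(int,proj(f,[650,10,120]))
    q=[onplane(f,x0-80+a/5,max(0,y0-60)+b/5,10) for a,b in L[n]]
    print(n,np.round(q,1).tolist())
    for i in range(len(q)-1):
        d=q[i+1]-q[i]; print(np.linalg.norm(d).round(1),round(np.arctan2(d[1],d[0]),3))
s=manip.observe(); R=Rn.from_quat(s['ee_rot']).as_matrix(); print(R.round(3),s['time_s'])
E
```

```text
top [[754.0, 74.2], [769.3, -39.6], [617.7, -64.0], [598.6, 61.1]]
114.8 -1.437
153.6 -2.982
126.6 1.723
side [[601.1, 58.3], [617.6, -66.9], [767.5, -41.4]]
126.3 -1.44
152.1 0.168
[[ 0.944 -0.329  0.   ]
 [-0.329 -0.944 -0.   ]
 [ 0.     0.    -1.   ]] 1.5
```

```bash
cat >> h.py <<'E'
YAW=0.147
RS=Rn.from_euler('ZY',[YAW,-np.radians(25)]).as_matrix()
FL=np.diag([1.,-1,-1])
SEAT=np.array([664,8.8,130.])
def rowto(p,R,s=None):
    s=s or manip.observe(); R0=Rn.from_quat(s['ee_rot']).as_matrix()
    print('offset',(R0.T@(np.array(p)-s['position'])/1000).round(4).tolist(),'rot',Rn.from_matrix(R0.T@R).as_rotvec().round(4).tolist())
def st():
    s=manip.observe(); print(round(s['time_s'],2),s['position'].round(1),s['joint_pos'].round(2),s['force'].round(1),s['wrist_torque'].round(2),round(s['width'],1))
E
python3 - <<'E'
from h import *
R=RS@Rn.from_euler('z',-.48).as_matrix()@FL
cap=np.array([650.8,6.9,158.6]); zt=R[:,2]
print(zt, cap+zt*17)
rowto(cap+zt*(17-75),R)
E
```

```text
[ 0.4180603   0.06190138 -0.90630779] [657.90702509   7.95232352 143.19276762]
offset [0.5907, 0.466, -0.0087] rot [0.2019, 0.3868, -0.0018]
```

```bash
python3 -m handwheel '[{"grip":100,"offset":[0.03,0.024,-0.01],"rot":[0,0,0]},{"grip":100,"offset":[0.59,0.466,-0.009],"rot":[0.2019,0.3868,-0.0018]},{"grip":100,"offset":[0.59,0.466,-0.009],"rot":[0.2019,0.3868,-0.0018]},{"grip":100,"offset":[0.59,0.466,-0.009],"rot":[0.2019,0.3868,-0.0018]},{"grip":100,"offset":[0.59,0.466,-0.009],"rot":[0.2019,0.3868,-0.0018]},{"grip":100,"offset":[0.59,0.466,-0.009],"rot":[0.2019,0.3868,-0.0018]},{"grip":100,"offset":[0.59,0.466,-0.009],"rot":[0.2019,0.3868,-0.0018]},{"grip":100,"offset":[0.59,0.466,-0.009],"rot":[0.2019,0.3868,-0.0018]},{"grip":100,"offset":[0.59,0.466,-0.009],"rot":[0.2019,0.3868,-0.0018]},{"grip":100,"offset":[0.59,0.466,-0.009],"rot":[0.2019,0.3868,-0.0018]}]' 40
python3 - <<'E'
from h import *
st()
R=RS@Rn.from_euler('z',-.48).as_matrix()@FL
cap=np.array([650.8,6.9,158.6]); zt=R[:,2]
rowto(cap+zt*(17-75),R)
E
```

```text
time_s: 2.75
position: [544.9, 130.1, 212.6]
ee_rot: [0.963, -0.162, 0.207, -0.067]
force: [1.2, 1.5, 0.8]
width: 85.6
2.75 [544.9 130.1 212.6] [ 0.73 -0.11 -0.77  0.44 -0.58  0.18] [1.2 1.5 0.8] [-0.1   1.27  0.11] 85.6
offset [0.1128, 0.0962, 0.0276] rot [-0.0018, -0.0014, 0.0003]
```

```bash
python3 -m handwheel '[{"grip":100,"offset":[0.05,0.042,0.01],"rot":[0,0,0]},{"grip":100,"offset":[0.09,0.075,0.016],"rot":[0,0,0]},{"grip":100,"offset":[0.113,0.096,0.018],"rot":[0,0,0]},{"grip":100,"offset":[0.113,0.096,0.018],"rot":[0,0,0]},{"grip":100,"offset":[0.113,0.096,0.018],"rot":[0,0,0]}]' 40
python3 - <<'E'
from h import *
st()
R=RS@Rn.from_euler('z',-.48).as_matrix()@FL
cap=np.array([650.8,6.9,158.6]); zt=R[:,2]
rowto(cap+zt*(17-75),R)
f=grab('side','side1.png')
E
```

```text
time_s: 3.38
position: [621.5, 4.5, 218.8]
ee_rot: [0.963, -0.162, 0.206, -0.067]
force: [0.1, 0.2, -0.6]
width: 85.2
3.38 [621.5   4.5 218.8] [ 0.38  0.   -0.56  0.18 -0.59  0.73] [ 0.1  0.2 -0.6] [-0.17  1.38 -0.02] 85.2
offset [0.0019, 0.0012, 0.0089] rot [0.0003, 0.0002, -0.0005]
```

View pics/side1.png

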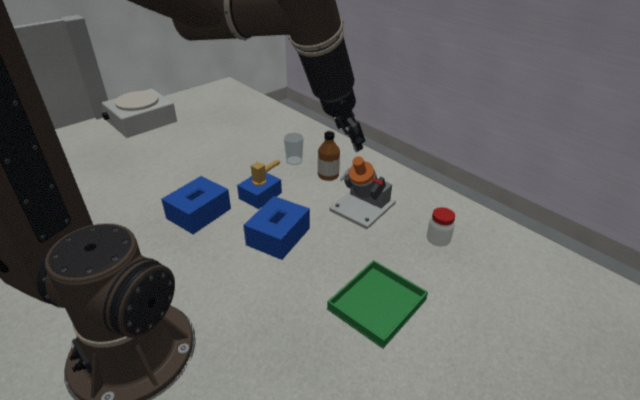

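```bash
python3 -m handwheel '[{"grip":100,"offset":[0.002,0.001,0.03],"rot":[0,0,0]},{"grip":100,"offset":[0.002,0.001,0.055],"rot":[0,0,0]},{"grip":100,"offset":[0.002,0.001,0.075],"rot":[0,0,0]},{"grip":100,"offset":[0.002,0.001,0.084],"rot":[0,0,0]},{"grip":100,"offset":[0.002,0.001,0.084],"rot":[0,0,0]},{"grip":25,"offset":[0.002,0.001,0.084],"rot":[0,0,0]},{"grip":25,"offset":[0.002,0.001,0.084],"rot":[0,0,0]},{"grip":25,"offset":[0.002,0.001,0.084],"rot":[0,0,0]},{"grip":25,"offset":[0.002,0.001,0.084],"rot":[0,0,0]}]' 40
python3 -c "
from h import *
st()"
```

```text
time_s: 4.55
position: [658.5, 8.1, 144.1]
ee_rot: [0.963, -0.162, 0.206, -0.067]
force: [-3.1, -1.2, 4.6]
width: 27.6
4.55 [658.5   8.1 144.1] [ 0.36  0.14 -0.61  0.23 -0.4   0.69] [-3.1 -1.2  4.6] [-0.31  1.67 -0.04] 27.6
```

```bash
python3 -m handwheel '[{"grip":0,"offset":[0,0,0],"rot":[0,0,0]},{"grip":0,"offset":[0,0,0],"rot":[0,0,0]},{"grip":0,"offset":[0,0,-0.01],"rot":[0,0,0]},{"grip":0,"offset":[0,0,-0.025],"rot":[0,0,0]},{"grip":0,"offset":[0,0,-0.045],"rot":[0,0,0]},{"grip":0,"offset":[0,0,-0.07],"rot":[0,0,0]},{"grip":0,"offset":[0,0,-0.09],"rot":[0,0,0]},{"grip":0,"offset":[0,0,-0.09],"rot":[0,0,0]}]' 50
python3 - <<'E'
from h import *
st()
f=grab('side','s2.png')
x0,y0=map(int,proj(f,[640,10,150])); c=f['image'][max(0,y0-60):y0+60,x0-80:x0+80]
cv2.imwrite(f'pics/c2.png',cv2.cvtColor(cv2.resize(c,None,fx=5,fy=5,interpolation=cv2.INTER_CUBIC),cv2.COLOR_RGB2BGR))
# tray target
R=Rn.from_euler('z',.10-.48).as_matrix()@FL
rowto([449,-252,90],R)
E
```

```text
time_s: 5.55
position: [621.1, 3.0, 227.8]
ee_rot: [0.962, -0.162, 0.208, -0.068]
force: [0.3, -0.3, -0.3]
width: 27.7
5.55 [621.1   3.  227.8] [ 0.38 -0.01 -0.54  0.17 -0.61  0.74] [ 0.3 -0.3 -0.3] [-0.2   1.4   0.05] 27.7
offset [-0.1129, 0.3147, 0.0352] rot [-0.2124, -0.3837, 0.0462]
```

View pics/c2.png

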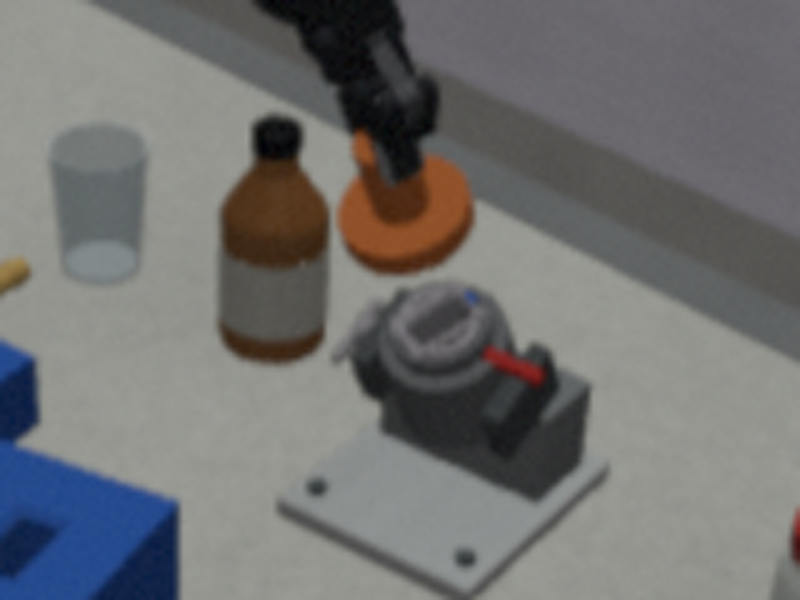

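```bash
python3 -m handwheel '[{"grip":0,"offset":[-0.01,0.03,-0.01],"rot":[0,0,0]},{"grip":0,"offset":[-0.03,0.08,-0.01],"rot":[-0.05,-0.09,0.01]},{"grip":0,"offset":[-0.05,0.14,0],"rot":[-0.1,-0.18,0.02]},{"grip":0,"offset":[-0.07,0.2,0.01],"rot":[-0.15,-0.27,0.03]},{"grip":0,"offset":[-0.09,0.26,0.02],"rot":[-0.2124,-0.3837,0.0462]},{"grip":0,"offset":[-0.1129,0.3147,0.03],"rot":[-0.2124,-0.3837,0.0462]},{"grip":0,"offset":[-0.1129,0.3147,0.0352],"rot":[-0.2124,-0.3837,0.0462]},{"grip":0,"offset":[-0.1129,0.3147,0.0352],"rot":[-0.2124,-0.3837,0.0462]}]' 50
python3 - <<'E'
from h import *
st()
R=Rn.from_euler('z',.10-.48).as_matrix()@FL
rowto([449,-252,32],R)
for n in ['side','top']:
    f=grab(n,n+'3.png')
    x0,y0=map(int,proj(f,[660,10,130])); c=f['image'][max(0,y0-30):y0+30,x0-40:x0+40]
    cv2.imwrite(f'pics/c3{n}.png',cv2.cvtColor(cv2.resize(c,None,fx=10,fy=10,interpolation=cv2.INTER_CUBIC),cv2.COLOR_RGB2BGR)); print(x0-40,max(0,y0-30))
    for o in ['seat','bush_top','red_line']:
        print(o,[(np.round(d['position']).tolist(),round(d['conf'],2)) for d in manip.place_of(n,o)][:2])
    P,u,v=unproj(f); np.savez(f'pics/f3{n}.npz',**{k:np.array(f[k]) for k in f})
E
```

```text
time_s: 6.6
position: [448.2, -252.6, 88.4]
ee_rot: [0.982, -0.189, -0.002, 0.001]
force: [0.9, -0.2, -0.3]
width: 27.4
6.6 [ 448.2 -252.6   88.4] [-0.13  0.21 -0.49  0.   -0.88  1.32] [ 0.9 -0.2 -0.3] [-0.05 -0.09 -0.04] 27.4
offset [0.0007, -0.001, 0.0564] rot [0.0023, 0.0033, -0.0012]
319 142
seat [([660.0, 8.0, 131.0], 0.76)]
bush_top [([665.0, 4.0, 133.0], 0.52), ([738.0, -217.0, -1.0], 0.36)]
red_line [([672.0, -45.0, 120.0], 0.81)]
273 121
seat [([664.0, 12.0, 130.0], 0.8), ([450.0, -252.0, -5.0], 0.48)]
bush_top [([660.0, 5.0, 132.0], 0.7)]
red_line [([673.0, -43.0, 123.0], 0.89)]
```

View pics/c3side.png

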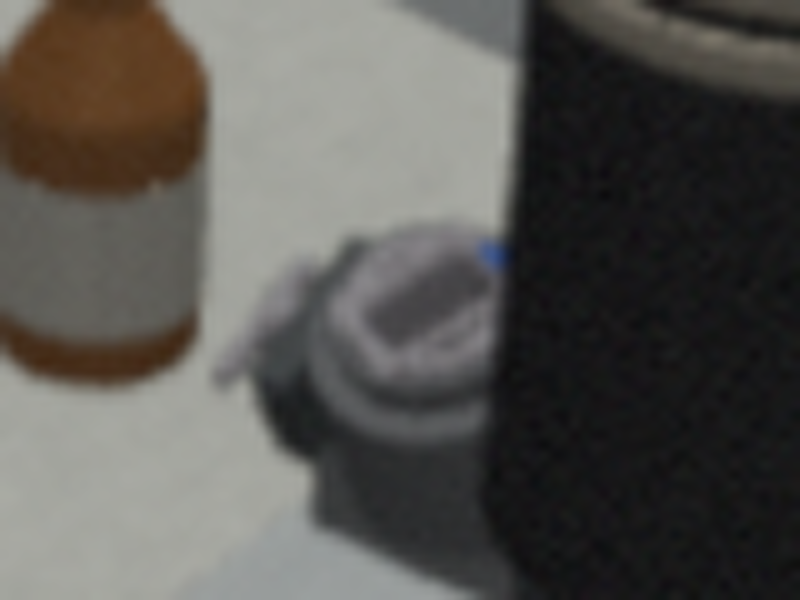

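View pics/c3top.png

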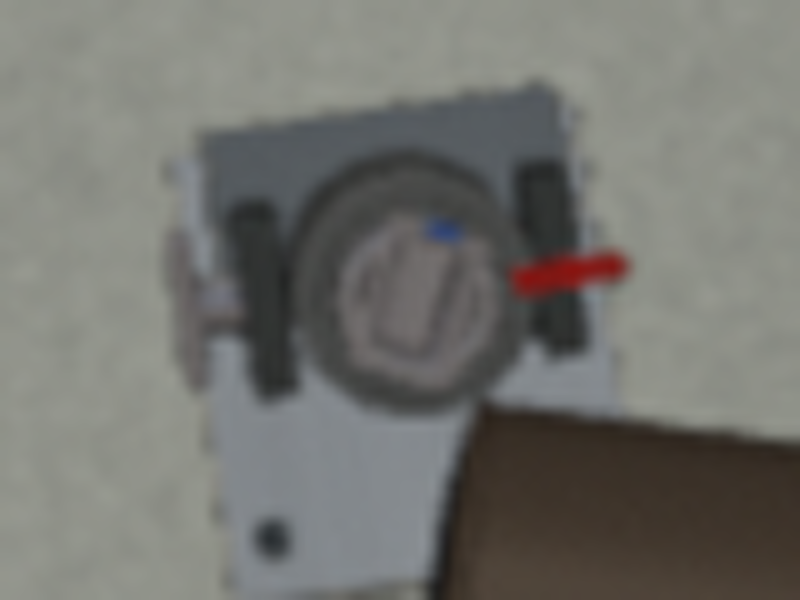

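View pics/side3.png

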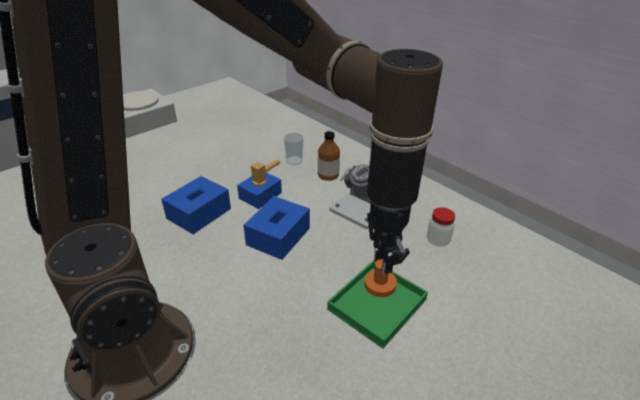

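```bash
python3 -m handwheel '[{"grip":0,"offset":[0,0,0.02],"rot":[0.002,0.003,0]},{"grip":0,"offset":[0,0,0.04],"rot":[0.002,0.003,0]},{"grip":0,"offset":[0,0,0.05],"rot":[0.002,0.003,0]},{"grip":0,"offset":[0,0,0.055],"rot":[0.002,0.003,0]},{"grip":0,"offset":[0,0,0.058],"rot":[0.002,0.003,0]},{"grip":0,"offset":[0,0,0.058],"rot":[0.002,0.003,0]}]' 50
python3 - <<'E'
from h import *
st()
f=grab('side'); x0,y0=map(int,proj(f,[449,-252,40])); c=f['image'][max(0,y0-60):y0+60,x0-80:x0+80]
cv2.imwrite(f'pics/c4.png',cv2.cvtColor(cv2.resize(c,None,fx=5,fy=5,interpolation=cv2.INTER_CUBIC),cv2.COLOR_RGB2BGR))
E
```

```text
time_s: 7.75
position: [448.8, -252.4, 31.5]
ee_rot: [0.982, -0.189, 0.001, 0.0]
force: [-0.4, -0.9, -0.9]
width: 27.4
7.75 [ 448.8 -252.4   31.5] [-0.13  0.28 -0.56  0.   -0.73  1.32] [-0.4 -0.9 -0.9] [-0.03  0.01  0.01] 27.4
```

View pics/c4.png

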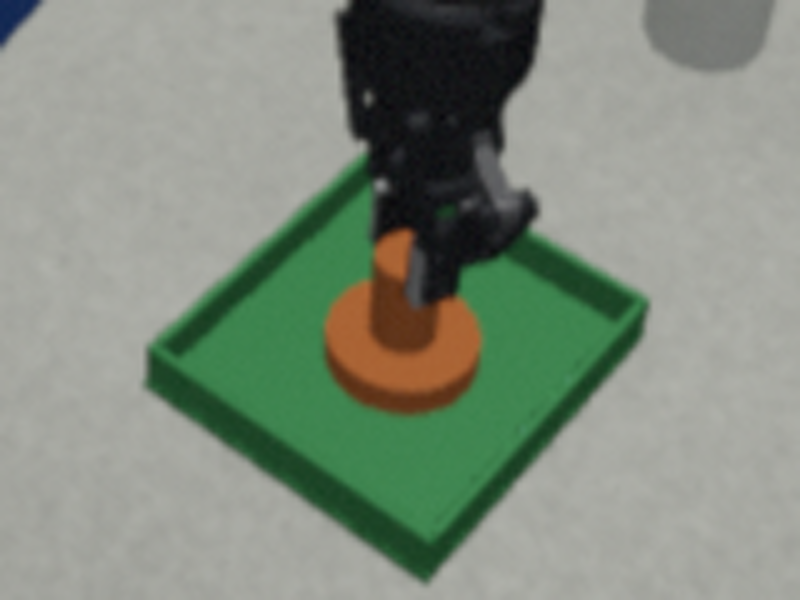

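```bash
python3 -m handwheel '[{"grip":0,"offset":[0,0,0.001],"rot":[0,0,0]},{"grip":0,"offset":[0,0,0.002],"rot":[0,0,0]},{"grip":0,"offset":[0,0,0.003],"rot":[0,0,0]}]' 50
python3 -m handwheel '[{"grip":0,"offset":[0,0,0.001],"rot":[0,0,0]},{"grip":0,"offset":[0,0,0.002],"rot":[0,0,0]},{"grip":0,"offset":[0,0,0.002],"rot":[0,0,0]}]' 50
```

```text
time_s: 8.18
position: [449.4, -253.0, 29.3]
ee_rot: [0.982, -0.189, 0.002, 0.0]
force: [-2.9, -2.9, 12.2]
width: 27.5
time_s: 8.55
position: [449.8, -253.7, 28.9]
ee_rot: [0.982, -0.188, 0.002, 0.001]
force: [-6.0, -2.3, 21.9]
width: 27.5
```

```bash
python3 -m handwheel '[{"grip":0,"offset":[0,0,-0.002],"rot":[0,0,0]},{"grip":50,"offset":[0,0,-0.003],"rot":[0,0,0]},{"grip":100,"offset":[0,0,-0.003],"rot":[0,0,0]},{"grip":100,"offset":[0,0,-0.003],"rot":[0,0,0]},{"grip":100,"offset":[0,0,-0.02],"rot":[0,0,0]},{"grip":100,"offset":[0,0,-0.06],"rot":[0,0,0]},{"grip":100,"offset":[0,0,-0.11],"rot":[0,0,0]},{"grip":100,"offset":[0,0,-0.14],"rot":[0,0,0]},{"grip":100,"offset":[0,0,-0.14],"rot":[0,0,0]}]' 50
python3 - <<'E'
from h import *
st()
f=grab('side'); x0,y0=map(int,proj(f,[449,-252,40])); c=f['image'][max(0,y0-60):y0+60,x0-80:x0+80]
cv2.imwrite(f'pics/c5.png',cv2.cvtColor(cv2.resize(c,None,fx=5,fy=5,interpolation=cv2.INTER_CUBIC),cv2.COLOR_RGB2BGR))
R=Rn.from_euler('z',.187).as_matrix()@FL
rowto([499.5,251.5,200],R)
E
```

```text
time_s: 9.68
position: [449.9, -252.6, 168.7]
ee_rot: [0.982, -0.189, 0.003, 0.0]
force: [-0.1, -0.3, -0.4]
width: 85.4
9.68 [ 449.9 -252.6  168.7] [-0.13  0.12 -0.39  0.   -1.06  1.32] [-0.1 -0.3 -0.4] [ 0.03  0.   -0.03] 85.4
offset [-0.1398, -0.4866, -0.0331] rot [0.0001, -0.0036, -0.5671]
```

View pics/c5.png

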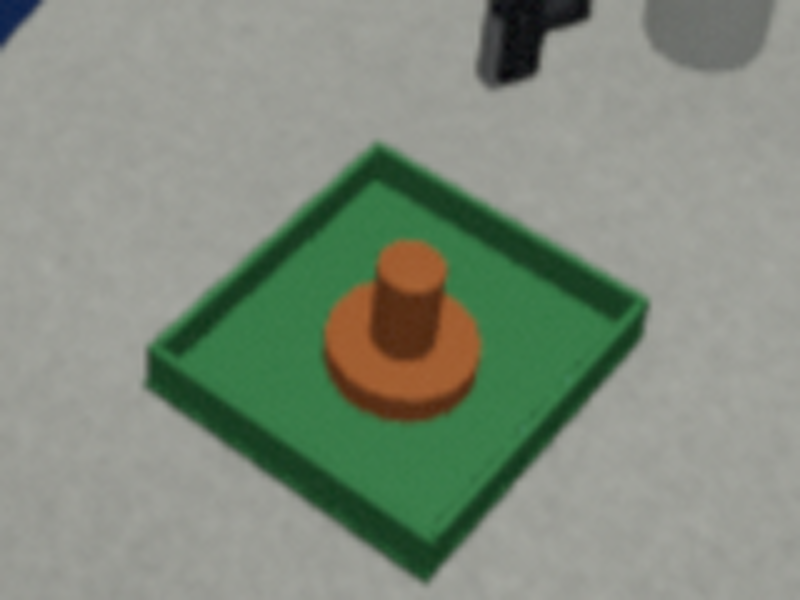

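```bash
python3 -m handwheel '[{"grip":100,"offset":[-0.008,-0.03,-0.005],"rot":[0,0,-0.05]},{"grip":100,"offset":[-0.025,-0.087,-0.02],"rot":[0,-0.002,-0.15]},{"grip":100,"offset":[-0.04,-0.144,-0.033],"rot":[0,-0.003,-0.25]},{"grip":100,"offset":[-0.057,-0.201,-0.033],"rot":[0,-0.0036,-0.35]},{"grip":100,"offset":[-0.074,-0.258,-0.033],"rot":[0,-0.0036,-0.45]},{"grip":100,"offset":[-0.09,-0.315,-0.033],"rot":[0,-0.0036,-0.567]},{"grip":100,"offset":[-0.107,-0.372,-0.033],"rot":[0,-0.0036,-0.567]},{"grip":100,"offset":[-0.122,-0.425,-0.033],"rot":[0,-0.0036,-0.567]},{"grip":100,"offset":[-0.133,-0.465,-0.033],"rot":[0,-0.0036,-0.567]},{"grip":100,"offset":[-0.14,-0.487,-0.033],"rot":[0,-0.0036,-0.567]},{"grip":100,"offset":[-0.14,-0.487,-0.033],"rot":[0,-0.0036,-0.567]}]' 50
python3 - <<'E'
from h import *
st()
import time
fs={n:grab(n,n+'6.png') for n in ['side','top']}
for n,f in fs.items():
    np.savez(f'pics/f6{n}.npz',**{k:np.array(f[k]) for k in f})
    H=hsv(f); m=(H[...,0]<16)&(H[...,1]>170)&(H[...,2]>60)
    P,u,v=unproj(f,m); k=(np.hypot(P[:,0]-449,P[:,1]+252)<60)&(P[:,2]>12)&(P[:,2]<80); P=P[k]
    r=least_squares(lambda x:sdcap(P-x),[445,-252,45],loss='soft_l1'); print(n,'cap in tray',len(P),r.x.round(1),np.abs(r.fun).mean().round(2))
    x0,y0=map(int,proj(f,[660,10,130])); c=f['image'][y0-30:y0+30,x0-40:x0+40]
    cv2.imwrite(f'pics/c6{n}.png',cv2.cvtColor(cv2.resize(c,None,fx=10,fy=10,interpolation=cv2.INTER_CUBIC),cv2.COLOR_RGB2BGR)); print(x0-40,y0-30)
R=Rn.from_euler('z',.187).as_matrix()@FL
rowto([499.5,251.5,62],R)
E
```

```text
time_s: 11.1
position: [498.5, 252.6, 197.6]
ee_rot: [0.996, 0.094, -0.002, 0.001]
force: [-0.6, -0.3, 0.3]
width: 85.4
11.1 [498.5 252.6 197.6] [ 0.82  0.17 -0.25 -0.   -1.15  0.94] [-0.6 -0.3  0.3] [-0.04  0.01 -0.02] 85.4
side cap in tray 710 [ 448.4 -252.5   46.5] 0.95
319 142
top cap in tray 372 [ 446.8 -252.1   44.2] 1.76
273 121
offset [0.0015, -0.0003, 0.1363] rot [0.0005, 0.0035, -0.0002]
```

View pics/side6.png

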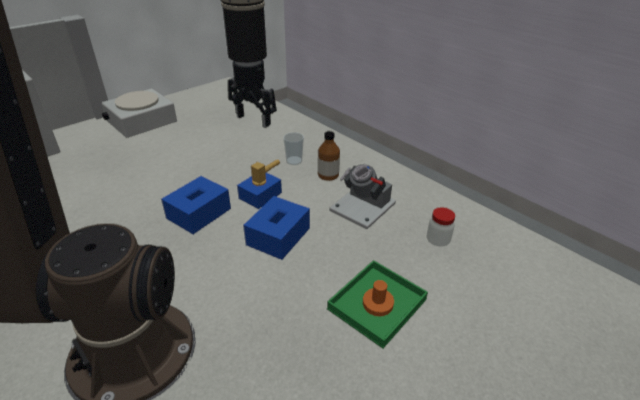

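View pics/top6.png

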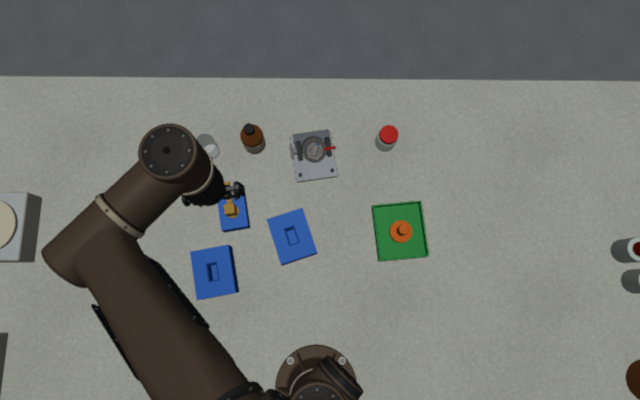

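View pics/c6side.png

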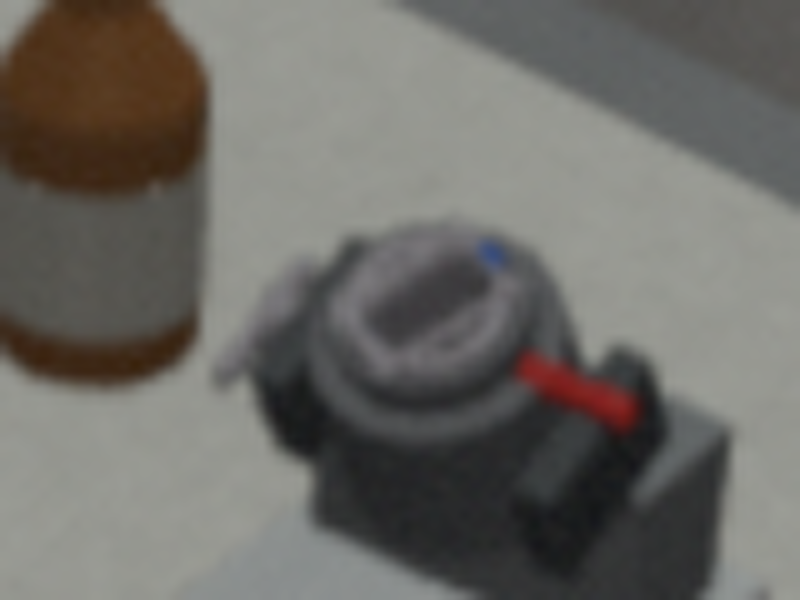

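View pics/c6top.png

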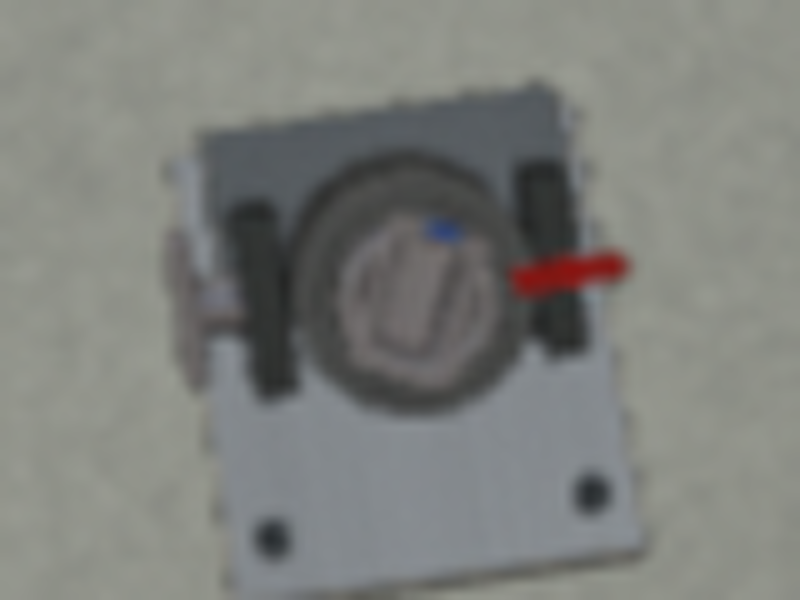

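```bash
cat > ov.py <<'E'
from h import *
def load(n,t='6'):
    d=np.load(f'pics/f{t}{n}.npz'); return {k:d[k] for k in d}
def overlay(fs,seat,yaw,q,tag,sc=10):
    R=Rn.from_euler('ZY',[yaw,-np.radians(25)]).as_matrix()
    for n,f in fs.items():
        x0,y0=map(int,proj(f,[660,10,130])); x0-=40;y0-=30
        im=cv2.cvtColor(cv2.resize(f['image'][y0:y0+60,x0:x0+80],None,fx=sc,fy=sc,interpolation=cv2.INTER_CUBIC),cv2.COLOR_RGB2BGR)
        def pl(pts,col,closed=False):
            pp=[proj(f,seat+R@np.array(p)) for p in pts]
            a=np.array([[(u-x0+.5)*sc,(v-y0+.5)*sc] for u,v in pp]).round().astype(np.int32)
            cv2.polylines(im,[a],closed,col,1,cv2.LINE_AA)
        t=np.linspace(0,2*np.pi,60)
        h=4-2*q
        pl([(23.5*np.cos(a),23.5*np.sin(a),h) for a in t],(0,255,255))
        pl([(28*np.cos(a),28*np.sin(a),0) for a in t],(255,0,255))
        pl([(36*np.cos(a),36*np.sin(a),-12) for a in t],(0,255,0))
        B=Rn.from_euler('z',-q).as_matrix()
        pl([B@np.array(p) for p in [(16.5,8.5,h),(-16.5,8.5,h),(-16.5,-8.5,h),(16.5,-8.5,h)]],(0,0,255),True)
        d=B@np.array([21,0,h]); pl([d+[2,0,0],d-[2,0,0]],(255,255,0)); pl([d+[0,2,0],d-[0,2,0]],(255,255,0))
        pl([(0,-36,-11),(0,-60,-11)],(255,255,255))
        cv2.imwrite(f'pics/ov_{tag}_{n}.png',im)
E
python3 - <<'E'
from ov import *
fs={n:load(n) for n in ['side','top']}
for n,f in fs.items():
    H=hsv(f); P,u,v=unproj(f,(H[...,0]>100)&(H[...,0]<130)&(H[...,1]>110)); k=np.linalg.norm(P-[670,5,140],axis=1)<40; print(n,'blue',P[k].mean(0).round(1),k.sum(),u[k].mean(),v[k].mean())
    P,u,v=unproj(f,((H[...,0]<8)|(H[...,0]>172))&(H[...,1]>150)); k=np.linalg.norm(P-[673,-45,120],axis=1)<40; print(n,'red',P[k].mean(0).round(1),k.sum(),P[k].min(0),P[k].max(0))
    P,u,v=unproj(f); L=(P-SEAT)@RS; r=np.hypot(L[:,0],L[:,1]); k=(r<21)&(abs(L[:,2]-3)<12)&(abs(Rn.from_euler('z',.4).as_matrix()[:2,:2]@L[:,:2].T)[1]>11); print('face h',np.median(L[k,2]),k.sum())
    k=(r<35)&(r>30)&(abs(L[:,2]+12)<8); print('shoulder h',np.median(L[k,2]),k.sum())
overlay(fs,SEAT,YAW,.35,'a')
E
```

```text
side blue [ 6.799e+02 -5.000e-01  1.441e+02] 1 368.0 167.0
side red [675.1 -38.1 120.4] 34 [668.92394515 -54.85320306 115.01789299] [681.45763431 -19.06848344 125.04641852]
face h 3.587198583323675 63
shoulder h -11.00286741142061 101
top blue [6.808e+02 3.000e-01 1.405e+02] 3 317.3333333333333 143.66666666666666
top red [674.9 -33.4 119.6] 24 [671.8234191  -47.93886588 112.8484997 ] [679.77909731 -19.2901728  123.80399206]
face h 3.05920290123717 60
shoulder h -11.708559630331086 117
```

View pics/ov_a_side.png

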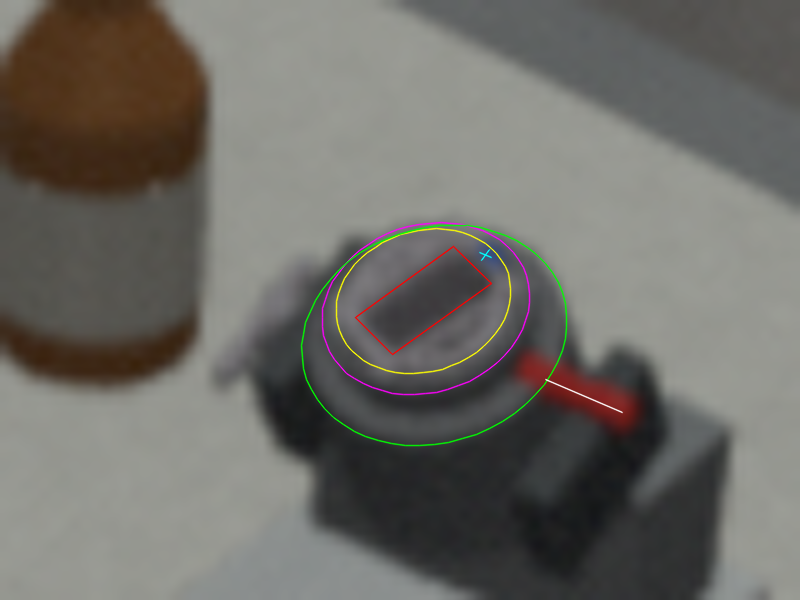

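View pics/ov_a_top.png

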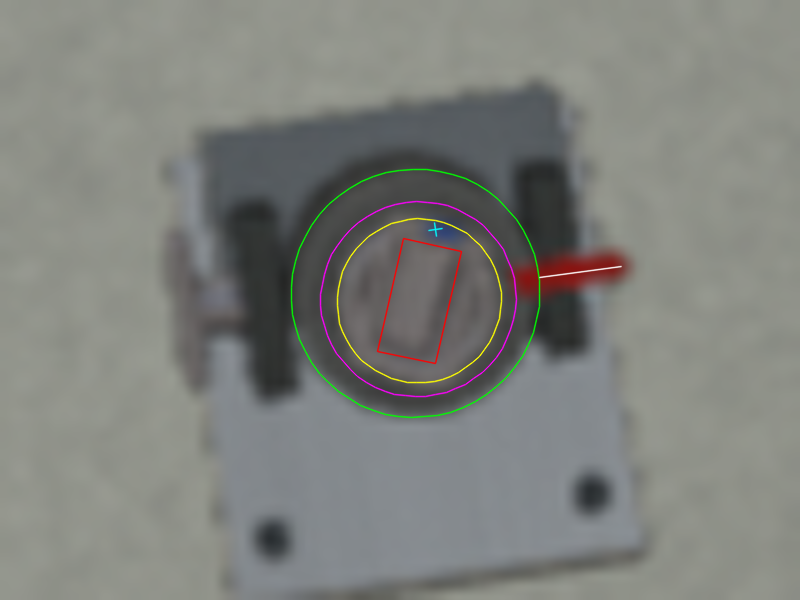

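```bash
python3 - <<'E'
from ov import *
fs={n:load(n) for n in ['side','top']}
seats=dict(side=[665,7.6,130],top=[664.1,8.7,130])
for n,f in fs.items():
    I=f['image'].astype(float); b=np.clip(I[...,2]-(I[...,0]+I[...,1])/2-8,0,None)
    u0,v0=proj(f,[680,0,141]); u0=round(u0);v0=round(v0); w=b[v0-5:v0+6,u0-5:u0+6]; print(w.round().astype(int)[2:9,2:9])
    V,U=np.mgrid[v0-5:v0+6,u0-5:u0+6]; u=(w*U).sum()/w.sum(); v=(w*V).sum()/w.sum()
    for sp in (SEAT,np.array(seats[n])):
        R=np.array(f['R']);C=-R.T@np.array(f['t']);F=foc(f); d=R.T@np.array([(u-f['cx'])/F,(v-f['cy'])/F,1])
        nz=RS[:,2]; X=C+d*((sp+3.2*nz-C)@nz)/(d@nz); L=(X-sp)@RS; print(n,u,v,L.round(1),'q',np.arctan2(-L[1],L[0]).round(3))
    # red axis
    H=hsv(f); r=((H[...,0]<8)|(H[...,0]>172))&(H[...,1]>150); P,uu,vv=unproj(f,r); k=np.linalg.norm(P-[673,-45,120],axis=1)<40
    d=RS[:,2]; pts=[]
    for a,b_ in zip(uu[k],vv[k]):
        dd=R.T@np.array([(a-f['cx'])/F,(b_-f['cy'])/F,1]); X=C+dd*((sp-11*d-C)@d)/(dd@d); pts.append((X-sp)@RS)
    pts=np.array(pts); print('red local mean',pts.mean(0).round(1),'dir',np.polyfit(pts[:,1],pts[:,0],1).round(3),pts[:,1].min().round(),pts[:,1].max().round())
E
```

```text
[[ 0  0  0  0  0  0  0]
 [ 0  4 26 20  0  0  0]
 [ 0  5 34 46 15  0  0]
 [ 0  0 11 26 10  0  0]
 [ 0  0  0  1  0  0  0]
 [ 0  0  0  0  0  0  0]
 [ 0  0  0  0  0  0  0]]
side 367.67758186397987 166.98992443324937 [20.5 -8.8  3.2] q 0.404
side 367.67758186397987 166.98992443324937 [20.  -7.3  3.2] q 0.349
red local mean [ -0.6 -46.2 -11. ] dir [0.022 0.397] -62.0 -27.0
[[ 0  0  0  0  0  0  0]
 [ 0  0  0  0  0  0  0]
 [ 0  7 26 29 16  0  0]
 [ 0  6 31 45 32  4  0]
 [ 0  0  0  0  4  0  0]
 [ 0  0  0  0  0  0  0]
 [ 0  0  0  0  0  0  0]]
top 316.8830845771144 143.6318407960199 [18.7 -9.6  3.2] q 0.473
top 316.8830845771144 143.6318407960199 [18.6 -9.5  3.2] q 0.47
red local mean [ -0.2 -43.3 -11. ] dir [0.008 0.136] -58.0 -29.0
```

```bash
python3 -m handwheel '[{"grip":100,"offset":[0.001,0,0.04],"rot":[0,0.0035,0]},{"grip":100,"offset":[0.001,0,0.08],"rot":[0,0.0035,0]},{"grip":100,"offset":[0.001,0,0.11],"rot":[0,0.0035,0]},{"grip":100,"offset":[0.001,0,0.127],"rot":[0,0.0035,0]},{"grip":100,"offset":[0.001,0,0.136],"rot":[0,0.0035,0]},{"grip":100,"offset":[0.001,0,0.136],"rot":[0,0.0035,0]},{"grip":30,"offset":[0.001,0,0.136],"rot":[0,0.0035,0]},{"grip":0,"offset":[0.001,0,0.136],"rot":[0,0.0035,0]},{"grip":0,"offset":[0.001,0,0.136],"rot":[0,0.0035,0]},{"grip":0,"offset":[0.001,0,0.136],"rot":[0,0.0035,0]},{"grip":0,"offset":[0.001,0,0.136],"rot":[0,0.0035,0]}]' 80
python3 -c "
from h import *
st()
s=manip.observe();R=Rn.from_quat(s['ee_rot']).as_matrix();print(R.round(4))"
```

```text
time_s: 12.58
position: [500.0, 252.1, 63.9]
ee_rot: [0.996, 0.094, 0.001, -0.0]
force: [-1.6, -1.5, 5.8]
width: 28.3
12.57 [500.  252.1  63.9] [ 0.82  0.3  -0.42  0.   -0.84  0.94] [-1.6 -1.5  5.8] [-0.48  0.44 -0.01] 28.3
[[ 9.825e-01  1.862e-01  2.100e-03]
 [ 1.862e-01 -9.825e-01  9.000e-04]
 [ 2.300e-03 -4.000e-04 -1.000e+00]]
```

```bash
python3 -m handwheel '[{"grip":0,"offset":[0,0,-0.01],"rot":[0,0,0]},{"grip":0,"offset":[0,0,-0.025],"rot":[0,0,0]},{"grip":0,"offset":[0,0,-0.05],"rot":[0,0,0]},{"grip":0,"offset":[0,0,-0.09],"rot":[0,0,0]},{"grip":0,"offset":[0,0,-0.14],"rot":[0,0,0]},{"grip":0,"offset":[0,0,-0.17],"rot":[0,0,0]},{"grip":0,"offset":[0,0,-0.18],"rot":[0,0,0]},{"grip":0,"offset":[0,0,-0.18],"rot":[0,0,0]}]' 80
python3 - <<'E'
from h import *
st()
s=manip.observe();Rt=Rn.from_quat(s['ee_rot']).as_matrix();print(Rt.round(3))
for n in ['side','top']:
    f=grab(n,n+'7.png'); H=hsv(f)
    c0=s['position']
    m=(H[...,0]>12)&(H[...,0]<32)&(H[...,1]>100)&(H[...,2]>50)
    P,u,v=unproj(f,m); L=(P-c0)@Rt; k=(np.abs(L-[40,0,-10]).max(1)<60); P=P[k]; u=u[k];v=v[k]; L=L[k]@FL
    r=least_squares(lambda x:sdelb((L-x[:3])@Rn.from_euler('z',x[3]).as_matrix()),[0,0,-14,0],loss='soft_l1',x_scale=[1,1,1,.05])
    print(n,len(L),'elbow underside in flipped tool frame',r.x.round(3),np.abs(r.fun).mean().round(2))
    x0,y0=map(int,proj(f,s['position'])); a=max(0,y0-60);b=max(0,x0-80); c=f['image'][a:a+120,b:b+160]
    cv2.imwrite(f'pics/c7{n}.png',cv2.cvtColor(cv2.resize(c,None,fx=5,fy=5,interpolation=cv2.INTER_CUBIC),cv2.COLOR_RGB2BGR))
E
```

```text
time_s: 13.58
position: [499.2, 252.0, 243.2]
ee_rot: [0.996, 0.093, 0.001, -0.001]
force: [-0.8, 0.3, -2.3]
width: 27.9
13.57 [499.2 252.  243.2] [ 0.82  0.14 -0.18  0.   -1.24  0.94] [-0.8  0.3 -2.3] [-0.04 -0.01  0.05] 27.9
[[ 0.983  0.186  0.001]
 [ 0.186 -0.983  0.001]
 [ 0.002 -0.001 -1.   ]]
side 419 elbow underside in flipped tool frame [ 1.2500e+00 -3.9000e-02 -1.5168e+01 -9.0000e-03] 2.74
top 121 elbow underside in flipped tool frame [ -0.85    0.109 -14.186  -0.048] 1.15
```

View pics/c7side.png

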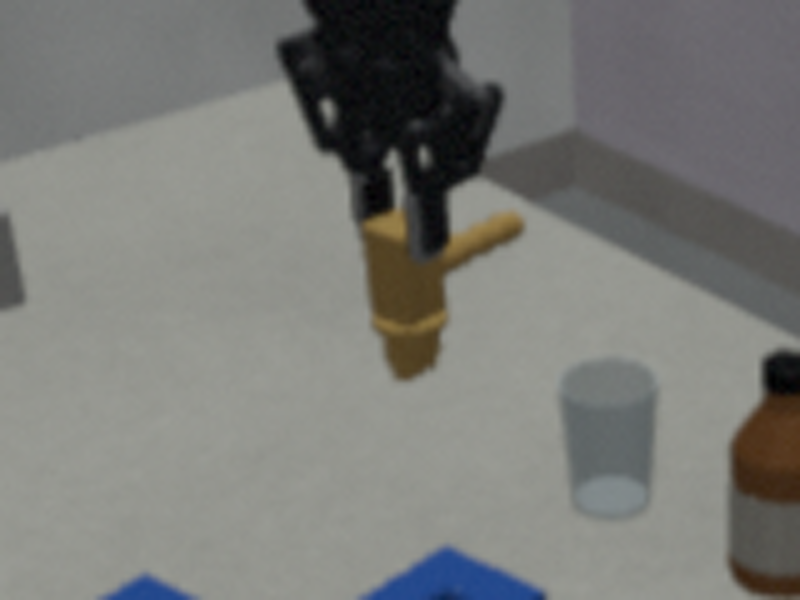

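View pics/c7top.png

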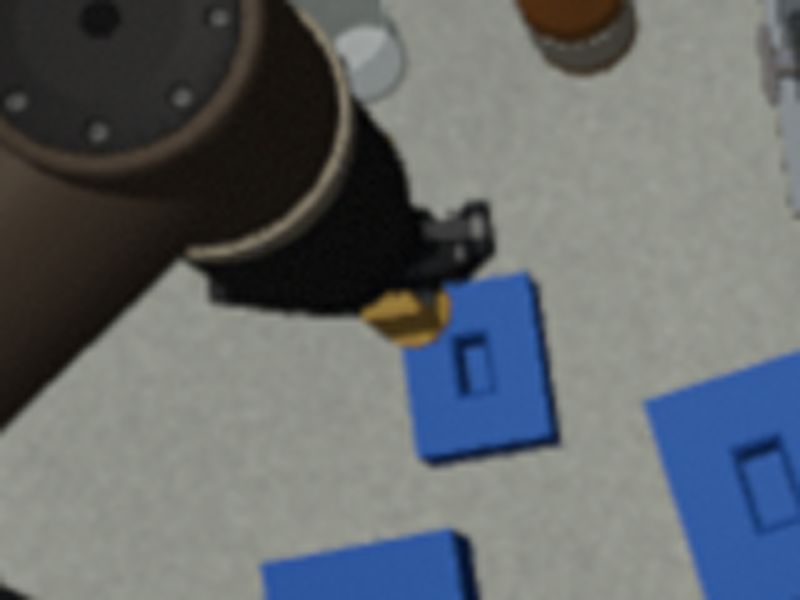

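```bash
python3 - <<'E'
from h import *
SE=np.array([664.5,8.3,130]); R=RS@Rn.from_euler('z',-.40).as_matrix()@FL
print(SE+RS[:,2]*62)
rowto(SE+RS[:,2]*62,R)
E
```

```text
[638.58026144   4.46211423 186.1910828 ]
offset [0.0916, 0.2687, 0.0555] rot [0.0795, 0.4333, 0.4328]
```

```bash
python3 -m handwheel '[{"grip":0,"offset":[0.008,0.023,0],"rot":[0,0.03,0.03]},{"grip":0,"offset":[0.022,0.065,0],"rot":[0.015,0.09,0.09]},{"grip":0,"offset":[0.038,0.11,0],"rot":[0.03,0.17,0.17]},{"grip":0,"offset":[0.054,0.16,0.01],"rot":[0.045,0.25,0.25]},{"grip":0,"offset":[0.07,0.205,0.02],"rot":[0.06,0.34,0.34]},{"grip":0,"offset":[0.083,0.245,0.035],"rot":[0.075,0.41,0.41]},{"grip":0,"offset":[0.0916,0.2687,0.048],"rot":[0.0795,0.4333,0.4328]},{"grip":0,"offset":[0.0916,0.2687,0.0555],"rot":[0.0795,0.4333,0.4328]},{"grip":0,"offset":[0.0916,0.2687,0.0555],"rot":[0.0795,0.4333,0.4328]},{"grip":0,"offset":[0.0916,0.2687,0.0555],"rot":[0.0795,0.4333,0.4328]}]' 80
python3 - <<'E'
from h import *
st()
SE=np.array([664.5,8.3,130]); R=RS@Rn.from_euler('z',-.40).as_matrix()@FL
rowto(SE+RS[:,2]*62,R)
s=manip.observe();Rt=Rn.from_quat(s['ee_rot']).as_matrix()
for n in ['side','top']:
    f=grab(n,n+'8.png'); np.savez(f'pics/f8{n}.npz',**{k:np.array(f[k]) for k in f})
    x0,y0=map(int,proj(f,[650,5,160])); a=max(0,y0-45);b=max(0,x0-60); c=f['image'][a:a+90,b:b+120]
    im=cv2.cvtColor(cv2.resize(c,None,fx=6,fy=6,interpolation=cv2.INTER_CUBIC),cv2.COLOR_RGB2BGR)
    # predicted elbow outline
    E=Rt@FL; o=s['position']-14*E[:,2]
    def pl(pts,col):
        q=np.array([[(u-b+.5)*6,(v-a+.5)*6] for u,v in (proj(f,o+E@np.array(p)) for p in pts)]).round().astype(np.int32); cv2.polylines(im,[q],False,col,1,cv2.LINE_AA)
    t=np.linspace(0,6.283,40); pl([(20*np.cos(i),20*np.sin(i),0) for i in t],(255,255,0)); pl([(0,0,0),(0,0,-28)],(255,0,255)); pl([(0,0,28),(85,0,28)],(255,0,255))
    h=[(15,15),(-15,15),(-15,-15),(15,-15),(15,15)]; pl([(x,y,58) for x,y in h],(255,255,0))
    h=[(12.5,4.5),(-12.5,4.5),(-12.5,-4.5),(12.5,-4.5),(12.5,4.5)]; pl([(x,y,-28) for x,y in h],(0,255,0))
    cv2.imwrite(f'pics/c8{n}.png',im)
E
```

```text
time_s: 14.92
position: [639.6, 5.4, 188.1]
ee_rot: [0.968, -0.123, 0.209, -0.059]
force: [0.4, 0.3, -1.7]
width: 28.0
14.93 [639.6   5.4 188.1] [ 0.37  0.06 -0.58  0.19 -0.51  0.8 ] [ 0.4  0.3 -1.7] [-0.19  1.62  0.01] 28.0
offset [-0.0014, 0.0015, 0.0012] rot [-0.002, -0.0018, 0.0005]
```

View pics/c8side.png

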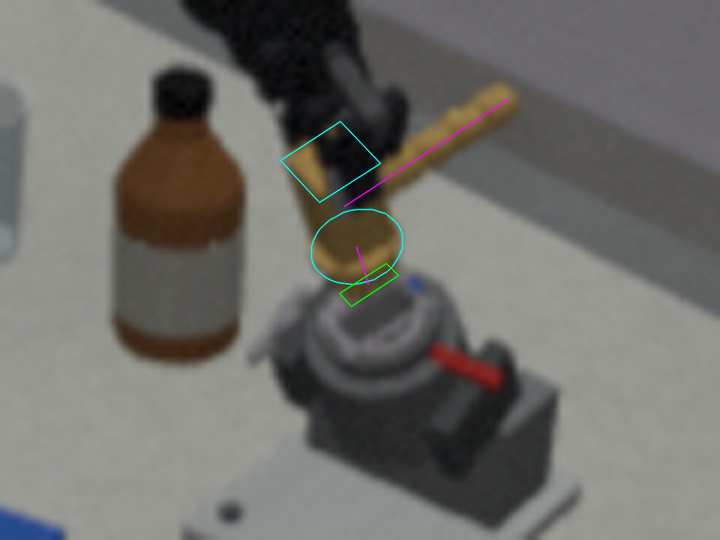

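View pics/c8top.png

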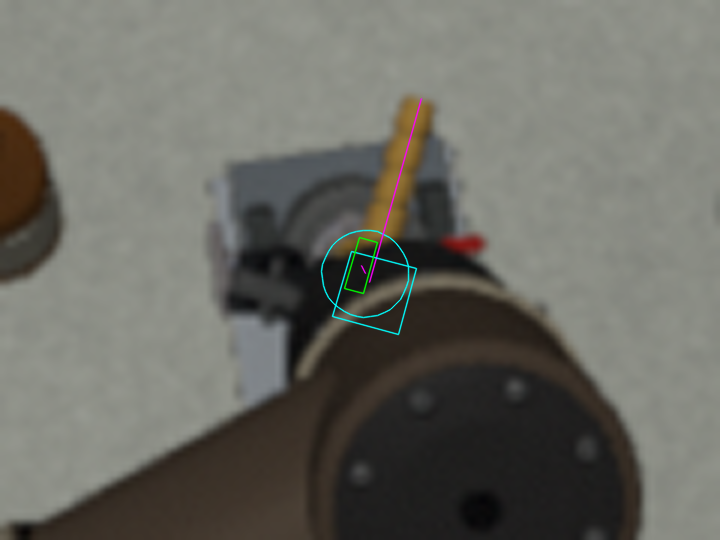

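```bash
python3 -m handwheel '[{"grip":0,"offset":[-0.0012,0.0013,0.006],"rot":[-0.002,-0.0018,0]},{"grip":0,"offset":[-0.0012,0.0013,0.012],"rot":[-0.002,-0.0018,0]},{"grip":0,"offset":[-0.0012,0.0013,0.017],"rot":[-0.002,-0.0018,0]},{"grip":0,"offset":[-0.0012,0.0013,0.02],"rot":[-0.002,-0.0018,0]},{"grip":0,"offset":[-0.0012,0.0013,0.022],"rot":[-0.002,-0.0018,0]},{"grip":0,"offset":[-0.0012,0.0013,0.022],"rot":[-0.002,-0.0018,0]}]' 80
python3 - <<'E'
from h import *
st()
SE=np.array([664.5,8.3,130]); R=RS@Rn.from_euler('z',-.40).as_matrix()@FL
rowto(SE+RS[:,2]*17.2,R); s=manip.observe(); print('F in tool',Rn.from_quat(s['ee_rot']).inv().apply(s['force']).round(1))
E
```

```text
time_s: 15.78
position: [647.3, 5.4, 166.9]
ee_rot: [0.969, -0.123, 0.208, -0.058]
force: [-0.3, 0.6, -2.4]
width: 27.6
15.78 [647.3   5.4 166.9] [ 0.36  0.1  -0.59  0.2  -0.46  0.79] [-0.3  0.6 -2.4] [-0.32  1.64 -0.05] 27.6
offset [0.0, -0.0004, 0.0236] rot [0.0005, 0.0004, -0.0003]
F in tool [-1.3 -0.1  2.1]
```

```bash
python3 -m handwheel '[{"grip":0,"offset":[0,-0.0003,0.003],"rot":[0,0,0]},{"grip":0,"offset":[0,-0.0003,0.006],"rot":[0,0,0]},{"grip":0,"offset":[0,-0.0003,0.008],"rot":[0,0,0]},{"grip":0,"offset":[0,-0.0003,0.01],"rot":[0,0,0]},{"grip":0,"offset":[0,-0.0003,0.01],"rot":[0,0,0]}]' 80
python3 - <<'E'
from h import *
st()
SE=np.array([664.5,8.3,130]); R=RS@Rn.from_euler('z',-.40).as_matrix()@FL
rowto(SE+RS[:,2]*17.2,R); s=manip.observe(); print('F in tool',Rn.from_quat(s['ee_rot']).inv().apply(s['force']).round(1))
E
```

```text
time_s: 16.4
position: [651.5, 6.3, 157.8]
ee_rot: [0.969, -0.123, 0.208, -0.058]
force: [-0.1, 0.4, -2.7]
width: 28.4
16.4 [651.5   6.3 157.8] [ 0.36  0.12 -0.6   0.21 -0.44  0.78] [-0.1  0.4 -2.7] [-0.24  1.66 -0.01] 28.4
offset [0.0001, -0.0001, 0.0136] rot [0.0005, 0.0005, -0.0002]
F in tool [-1.2  0.1  2.4]
```

```bash
python3 -m handwheel '[{"grip":0,"offset":[0,0,0.003],"rot":[0,0,0]},{"grip":0,"offset":[0,0,0.006],"rot":[0,0,0]},{"grip":0,"offset":[0,0,0.009],"rot":[0,0,0]},{"grip":0,"offset":[0,0,0.011],"rot":[0,0,0]},{"grip":0,"offset":[0,0,0.011],"rot":[0,0,0]}]' 80
python3 - <<'E'
from h import *
st()
SE=np.array([664.5,8.3,130]); R=RS@Rn.from_euler('z',-.40).as_matrix()@FL
rowto(SE+RS[:,2]*17.2,R); s=manip.observe(); print('F in tool',Rn.from_quat(s['ee_rot']).inv().apply(s['force']).round(1))
E
```

```text
time_s: 17.02
position: [656.2, 7.0, 147.9]
ee_rot: [0.969, -0.123, 0.208, -0.058]
force: [0.2, 0.5, -1.3]
width: 28.1
17.02 [656.2   7.  147.9] [ 0.36  0.14 -0.61  0.22 -0.41  0.78] [ 0.2  0.5 -1.3] [-0.15  1.61  0.03] 28.1
offset [0.0001, -0.0001, 0.0026] rot [0.0005, 0.0005, -0.0003]
F in tool [-0.4 -0.3  1.3]
```

Nearly seated; feel for the contact in small steps.

```bash
python3 -m handwheel '[{"grip":0,"offset":[0,0,0.001],"rot":[0,0,0]},{"grip":0,"offset":[0,0,0.002],"rot":[0,0,0]},{"grip":0,"offset":[0,0,0.003],"rot":[0,0,0]},{"grip":0,"offset":[0,0,0.003],"rot":[0,0,0]}]' 80
python3 - <<'E'
from h import *
st()
SE=np.array([664.5,8.3,130]); R=RS@Rn.from_euler('z',-.40).as_matrix()@FL
rowto(SE+RS[:,2]*17.2,R); s=manip.observe(); print('F in tool',Rn.from_quat(s['ee_rot']).inv().apply(s['force']).round(1))
for n in ['side','top']:
    f=grab(n)
    x0,y0=map(int,proj(f,[650,5,160])); a=max(0,y0-45);b=max(0,x0-60); c=f['image'][a:a+90,b:b+120]
    cv2.imwrite(f'pics/c9{n}.png',cv2.cvtColor(cv2.resize(c,None,fx=6,fy=6,interpolation=cv2.INTER_CUBIC),cv2.COLOR_RGB2BGR))
E
```

```text
time_s: 17.52
position: [657.4, 7.1, 146.1]
ee_rot: [0.968, -0.123, 0.209, -0.058]
force: [-5.9, 0.7, 4.8]
width: 28.1
17.52 [657.4   7.1 146.1] [ 0.36  0.14 -0.61  0.23 -0.4   0.77] [-5.9  0.7  4.8] [-0.03  2.54  0.23] 28.1
offset [-0.0003, -0.0, 0.0005] rot [0.0001, -0.0004, -0.0003]
F in tool [-3.5 -0.2 -6.8]
```

View pics/c9side.png

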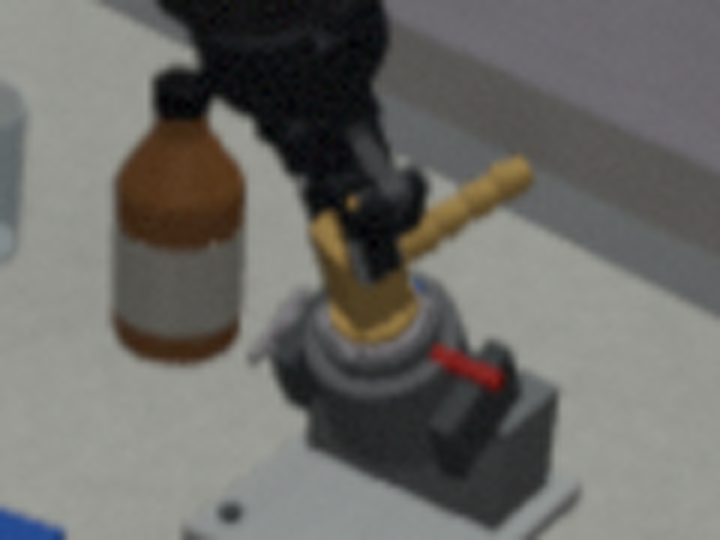

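```bash
python3 -m handwheel '[{"grip":0,"offset":[0,0,0.0002],"rot":[0,0,0.05]},{"grip":0,"offset":[0,0,0.0003],"rot":[0,0,0.13]},{"grip":0,"offset":[0,0,0.0005],"rot":[0,0,0.22]},{"grip":0,"offset":[0,0,0.0007],"rot":[0,0,0.31]},{"grip":0,"offset":[0,0,0.0009],"rot":[0,0,0.4]},{"grip":0,"offset":[0,0,0.001],"rot":[0,0,0.5]},{"grip":0,"offset":[0,0,0.0012],"rot":[0,0,0.6]},{"grip":0,"offset":[0,0,0.0012],"rot":[0,0,0.6]}]' 80
cat >> h.py <<'E'
def chk():
    st(); s=manip.observe(); R=Rn.from_quat(s['ee_rot']); print('F,T in tool',R.inv().apply(s['force']).round(1),R.inv().apply(s['wrist_torque']).round(2))
    L=RS.T@R.as_matrix(); print('tool x in seat',L[:,0].round(3),'q tool',np.arctan2(-L[1,0],L[0,0]).round(3),'tcp in seat',(RS.T@(s['position']-np.array([664.5,8.3,130]))).round(1),'zerr',L[:,2].round(3))
E
python3 -c "
from h import *
chk()"
```

```text
time_s: 18.62
position: [658.4, 6.8, 145.5]
ee_rot: [0.888, -0.405, 0.182, -0.118]
force: [-3.1, -4.9, 5.3]
width: 28.2
18.62 [658.4   6.8 145.5] [ 0.35  0.14 -0.61  0.23 -0.4   0.17] [-3.1 -4.9  5.3] [-1.41  1.52 -0.54] 28.2
F,T in tool [ 3.1  3.4 -6.4] [-2.14  0.16 -0.  ]
tool x in seat [ 0.539 -0.842  0.001] q tool 1.002 tcp in seat [ 0.8 -0.6 16.7] zerr [ 0.001 -0.001 -1.   ]
```

```bash
python3 -m handwheel '[{"grip":0,"offset":[0,0,0.0002],"rot":[0,0,0.08]},{"grip":0,"offset":[0,0,0.0004],"rot":[0,0,0.18]},{"grip":0,"offset":[0,0,0.0006],"rot":[0,0,0.28]},{"grip":0,"offset":[0,0,0.0008],"rot":[0,0,0.37]},{"grip":0,"offset":[0,0,0.0009],"rot":[0,0,0.44]},{"grip":0,"offset":[0,0,0.0009],"rot":[0,0,0.44]},{"grip":0,"offset":[0,0,0.0009],"rot":[0,0,0.44]}]' 80
python3 - <<'E'
from h import *
chk()
for n in ['side','top']:
    f=grab(n); np.savez(f'pics/fA{n}.npz',**{k:np.array(f[k]) for k in f})
    x0,y0=map(int,proj(f,[650,5,160])); a=max(0,y0-45);b=max(0,x0-60); c=f['image'][a:a+90,b:b+120]
    cv2.imwrite(f'pics/cA{n}.png',cv2.cvtColor(cv2.resize(c,None,fx=6,fy=6,interpolation=cv2.INTER_CUBIC),cv2.COLOR_RGB2BGR))
    print([(d['position'].round(1) if hasattr(d['position'],'round') else d['position'],d['conf']) for d in manip.place_of(n,'elbow_tip')][:2])
E
```

```text
time_s: 19.5
position: [658.6, 6.4, 144.5]
ee_rot: [0.779, -0.588, 0.152, -0.154]
force: [-3.3, -6.3, 5.2]
width: 28.0
19.5 [658.6   6.4 144.5] [ 0.35  0.14 -0.61  0.23 -0.4  -0.27] [-3.3 -6.3  5.2] [-2.45  1.32 -0.98] 28.0
F,T in tool [ 5.5  2.3 -6.5] [-1.97  2.2  -0.05]
tool x in seat [ 0.13  -0.991  0.001] q tool 1.44 tcp in seat [ 0.6 -1.  15.8] zerr [ 0.001 -0.001 -1.   ]
[([441.1, -251.2, 48.6], 0.53)]
[([672.5, -78.0, 163.3], 0.58)]
```

View pics/cAside.png

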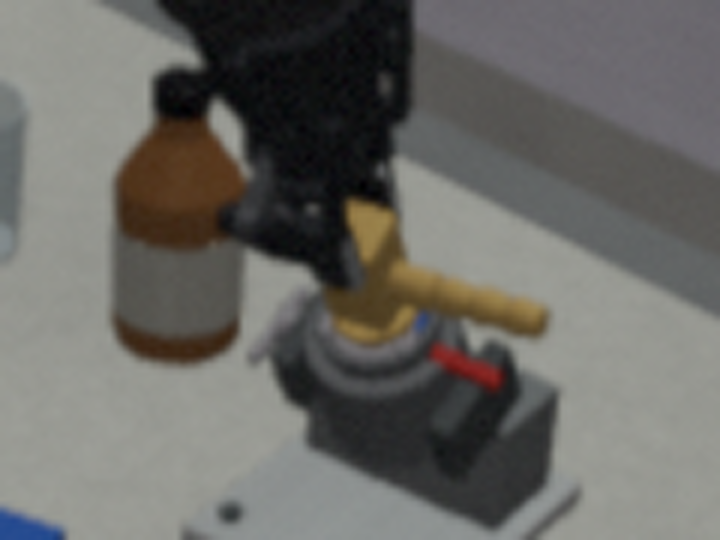

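View pics/cAtop.png

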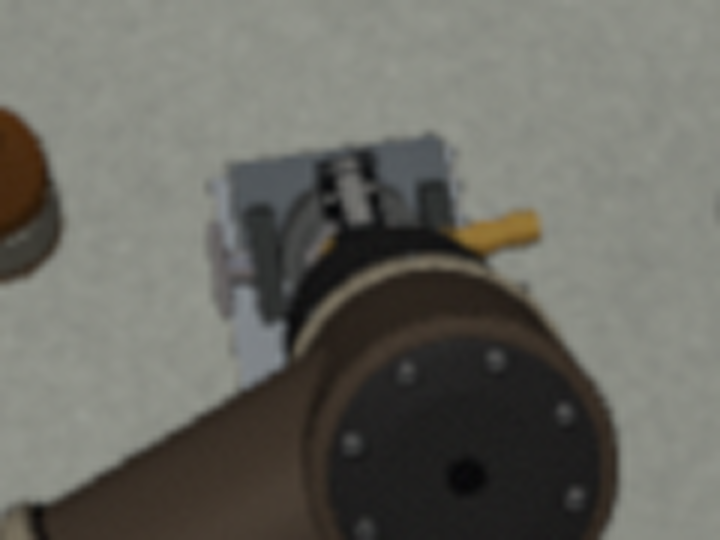

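```bash
cat >> h.py <<'E'
def fitelb(f,seat,guess=1.44,h=0.9):
    H=hsv(f); m=(H[...,0]>12)&(H[...,0]<32)&(H[...,1]>100)&(H[...,2]>50)
    P,u,v=unproj(f,m); L=(P-seat)@RS; k=(np.hypot(L[:,0],L[:,1])<100)&(L[:,2]>0)&(L[:,2]<70); L=L[k]
    def res(x):
        E=Rn.from_euler('z',-x[3]).as_matrix(); return sdelb((L-x[:3])@E)
    r=least_squares(res,[0,0,h,guess],loss='soft_l1',x_scale=[1,1,1,.03])
    E=Rn.from_euler('z',-r.x[3]).as_matrix(); tip=r.x[:3]+E@[85,0,28]
    return len(L),r.x.round(3),'mean res',np.abs(r.fun).mean().round(2),'tip seat',tip.round(1),'tip angle',np.arctan2(-tip[1],tip[0]).round(3)
E
python3 - <<'E'
from ov import *
for n in ['side','top']:
    print(n,fitelb(load(n,'A'),np.array([664.5,8.3,130])))
E
```

```text
side (332, array([1.973, 1.521, 2.921, 1.429]), 'mean res', np.float64(1.09), 'tip seat', array([ 14. , -82.6,  30.9]), 'tip angle', np.float64(1.403))
top (66, array([-4.076,  2.426,  0.957,  1.395]), 'mean res', np.float64(1.55), 'tip seat', array([ 10.8, -81.3,  29. ]), 'tip angle', np.float64(1.438))
```

```bash
python3 -m handwheel '[{"grip":0,"offset":[0,0,0.0001],"rot":[0,0,0.05]},{"grip":0,"offset":[0,0,0.0002],"rot":[0,0,0.1]},{"grip":0,"offset":[0,0,0.0003],"rot":[0,0,0.15]},{"grip":0,"offset":[0,0,0.0003],"rot":[0,0,0.15]},{"grip":0,"offset":[0,0,0.0003],"rot":[0,0,0.15]}]' 80
python3 - <<'E'
from ov import *
chk()
for n in ['side','top']:
    f=grab(n); np.savez(f'pics/fB{n}.npz',**{k:np.array(f[k]) for k in f}); print(n,fitelb(f,np.array([664.5,8.3,130]),1.57))
    x0,y0=map(int,proj(f,[650,5,160])); a=max(0,y0-45);b=max(0,x0-60); c=f['image'][a:a+90,b:b+120]
    cv2.imwrite(f'pics/cB{n}.png',cv2.cvtColor(cv2.resize(c,None,fx=6,fy=6,interpolation=cv2.INTER_CUBIC),cv2.COLOR_RGB2BGR))
E
```

```text
time_s: 20.32
position: [658.6, 6.2, 144.2]
ee_rot: [0.733, -0.645, 0.14, -0.165]
force: [-3.1, -8.3, 5.3]
width: 27.9
20.32 [658.6   6.2 144.2] [ 0.35  0.14 -0.61  0.23 -0.4  -0.42] [-3.1 -8.3  5.3] [-2.75  1.25 -1.12] 27.9
F,T in tool [ 7.8  1.4 -6.6] [-1.59  2.81 -0.06]
tool x in seat [-0.019 -1.     0.001] q tool 1.59 tcp in seat [ 0.4 -1.2 15.5] zerr [ 0.    -0.001 -1.   ]
side (343, array([1.596, 1.276, 2.613, 1.568]), 'mean res', np.float64(1.15), 'tip seat', array([  1.9, -83.7,  30.6]), 'tip angle', np.float64(1.549))
top (53, array([-0.235,  1.272,  1.216,  1.611]), 'mean res', np.float64(1.63), 'tip seat', array([ -3.6, -83.7,  29.2]), 'tip angle', np.float64(1.614))
```

View pics/cBside.png

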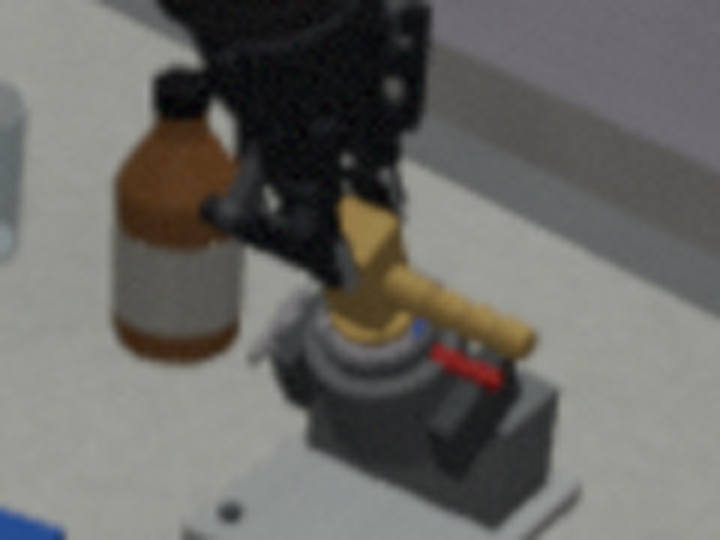

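View pics/cBtop.png

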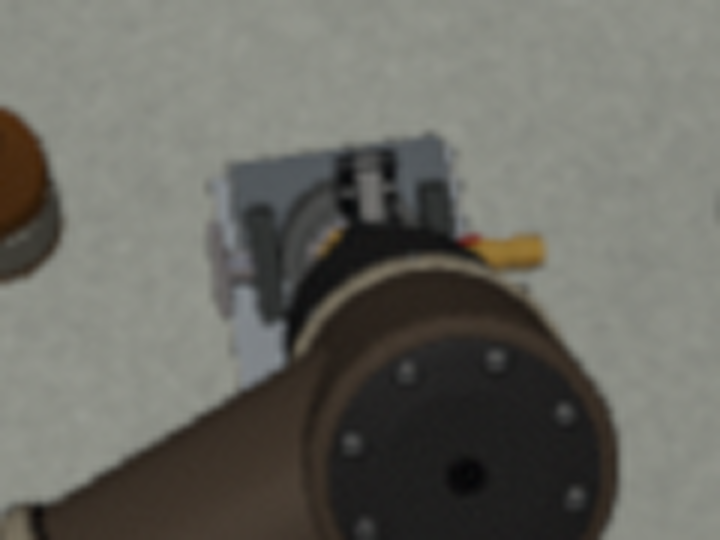

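```bash
python3 -m handwheel '[{"grip":0,"offset":[0,0,-0.001],"rot":[0,0,0]},{"grip":60,"offset":[0,0,-0.001],"rot":[0,0,0]},{"grip":90,"offset":[0,0,-0.001],"rot":[0,0,0]},{"grip":90,"offset":[0,0,-0.001],"rot":[0,0,0]},{"grip":90,"offset":[0,0,-0.006],"rot":[0,0,0]},{"grip":90,"offset":[0,0,-0.02],"rot":[0,0,0]},{"grip":90,"offset":[0,0,-0.05],"rot":[0,0,0]},{"grip":90,"offset":[0,0,-0.1],"rot":[0,0,0]},{"grip":90,"offset":[0,0,-0.16],"rot":[0,0,0]},{"grip":90,"offset":[0,0,-0.18],"rot":[0,0,0]}]' 80
python3 - <<'E'
from ov import *
chk()
for n in ['side','top']:
    f=grab(n,n+'C.png'); np.savez(f'pics/fC{n}.npz',**{k:np.array(f[k]) for k in f}); print(n,fitelb(f,np.array([664.5,8.3,130]),1.57))
    x0,y0=map(int,proj(f,[650,5,160])); a=max(0,y0-45);b=max(0,x0-60); c=f['image'][a:a+90,b:b+120]
    cv2.imwrite(f'pics/cC{n}.png',cv2.cvtColor(cv2.resize(c,None,fx=6,fy=6,interpolation=cv2.INTER_CUBIC),cv2.COLOR_RGB2BGR))
E
```

```text
time_s: 21.68
position: [583.1, -3.6, 312.3]
ee_rot: [0.732, -0.644, 0.141, -0.168]
force: [0.8, 0.5, -1.1]
width: 76.7
21.68 [583.1  -3.6 312.3] [ 0.41 -0.14 -0.46  0.15 -0.83 -0.35] [ 0.8  0.5 -1.1] [-0.19  1.26 -0.01] 76.7
F,T in tool [-0.3 -0.3  1.3] [-1.28  0.03  0.01]
tool x in seat [-0.019 -1.    -0.002] q tool 1.59 tcp in seat [  2.5   0.2 200. ] zerr [ 0.007  0.001 -1.   ]
side (390, array([0.101, 1.42 , 2.377, 1.569]), 'mean res', np.float64(1.1), 'tip seat', array([  0.3, -83.6,  30.4]), 'tip angle', np.float64(1.568))
top (152, array([-2.767,  1.733,  1.584,  1.604]), 'mean res', np.float64(1.49), 'tip seat', array([ -5.6, -83.2,  29.6]), 'tip angle', np.float64(1.638))
```

View pics/cCside.png

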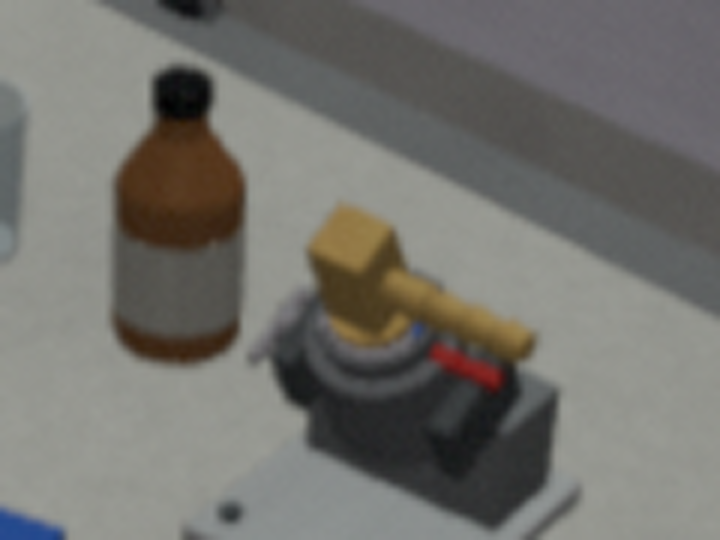

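View pics/cCtop.png

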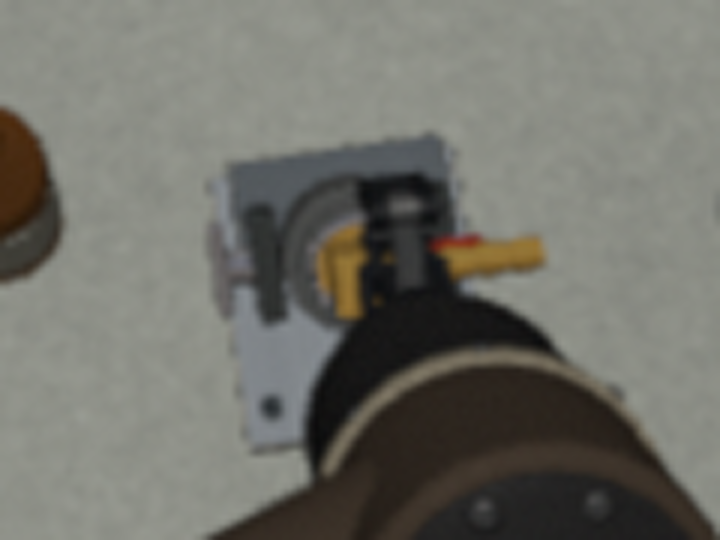

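```bash
python3 - <<'E'
from ov import *
f=load('side','C')
sp=np.array([665,7.6,130]); nz=RS[:,2]; R=np.array(f['R']);C=-R.T@np.array(f['t']);F=foc(f)
I=f['image'].astype(float); b=np.clip(I[...,2]-(I[...,0]+I[...,1])/2-8,0,None)
u0,v0=map(round,proj(f,sp+RS@[0,-21,1])); w=b[v0-6:v0+7,u0-6:u0+7]; print(w.round().astype(int))
V,U=np.mgrid[v0-6:v0+7,u0-6:u0+7]; u=(w*U).sum()/w.sum(); v=(w*V).sum()/w.sum()
d=R.T@np.array([(u-f['cx'])/F,(v-f['cy'])/F,1]); X=C+d*((sp+1*nz-C)@nz)/(d@nz); L=(X-sp)@RS; print(L,np.arctan2(-L[1],L[0]))
E
```

```text
[[ 0  0  0  0  0  0  0  0  0  0  0  0  0]
 [ 0  0  0  0  0  0  0  0  0  0  0  0  0]
 [ 0  0  0  0  0  0  0  0  0  0  0  0  0]
 [ 0  0  0  0  0  0  0  0  0  0  0  0  0]
 [ 0  0  0  0  0  0  0  0  0  0  0  0  0]
 [ 0  0  0  0  0  0 28  7  0  0  0  0  0]
 [ 0  0  0  0  0  4 32 10  0  0  0  0  0]
 [ 0  0  0  0  0  0  8  0  0  0  0  0  0]
 [ 0  0  0  0  0  0  0  0  0  0  0  0  0]
 [ 0  0  0  0  0  0  0  0  0  0  0  0  0]
 [ 0  0  0  0  0  0  0  0  0  0  0  0  0]
 [ 0  0  0  0  0  0  0  0  0  0  0  0  0]
 [ 0  0  0  0  0  0  0  0  0  0  0  0  0]]
[  0.51124929 -20.90342023   1.        ] 1.5463435154588034
```

View pics/sideC.png

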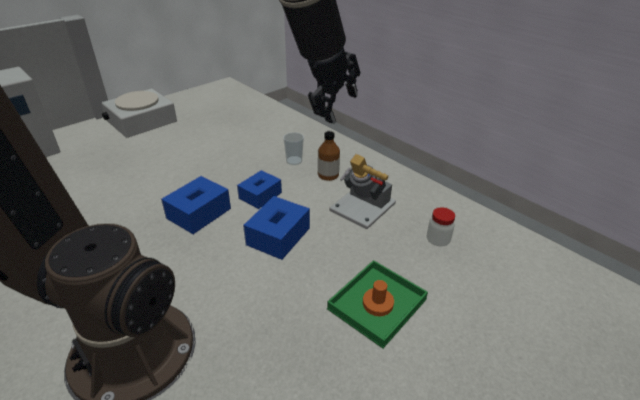

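```bash
python3 -m handwheel '[{"grip":90,"offset":[0,0,0],"rot":[0,0,0]},{"grip":90,"offset":[0,0,0],"rot":[0,0,0]}]'
python3 -c "
from h import *
print(manip.finish_job()); st()"
```

```text
time_s: 22.02
position: [582.9, -3.8, 305.0]
ee_rot: [0.733, -0.645, 0.139, -0.164]
force: [-1.1, 0.1, 0.2]
width: 76.7
the job is handed in; nothing more can be done
None
the job is handed in; nothing more can be done
```

The job is done and handed in at about 22 s. The orange cap stands knob up in the green tray. The brass elbow sits in the port's slot on the blue-dot side and is screwed clockwise to the red line. The gripper is open and clear of everything.

**Last checks**
- **Seating:** the collar met the bush within about 0.5 mm of the height I expected.
- **Bush angle:** the blue dot in the side view puts it at about 1.55 rad, past where it stiffens and well short of over-tightened. How far the tool sank while screwing suggests about 1.5 rad.
- **Barb angle:** the two cameras differ slightly. The side view gives 1.57 rad and the top view about 1.60–1.64 rad, though there the gripper partly hid the elbow. The tool itself stopped at 1.59 rad.
- **Bystanders:** the bottle, jar and beaker look unmoved in the last side picture.

**Disagreements:** the wrist torque about the screw axis stayed near zero, so I could not feel the stiffening there and relied on angle and sinking instead. The finger opening also read about 2 mm under the true size of the cap's knob and the elbow's hub; both were held firmly.

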